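# Put the microscope optics away in their stands and trays

## Robot

A 6-joint arm with a two-finger parallel gripper is mounted at the origin on the work surface. World frame = base frame: x ahead of the robot, y to its left, z up, the work surface at z = 0. Lengths are in m, angles in rad, forces in N, time in s.
With the tool pointing down it reaches from about 0.3 to 0.775 m from the base axis. Payload 14.6 kg.
Tool frame: the origin (TCP) lies at the very end of the fingers, on their centre line; the grasp point (between the pads) lies 19 mm behind it; z points along the fingers, y is the direction in which the jaws open and shut (so a half turn about z gives the same grasp; the last joint's range is limited). The gripper opens to 94 mm and grips with 3 to 60 N. Pads are 16 mm wide; open, the fingers measure 119 mm over their backs; the gripper's body (75 mm by 177 mm) begins 78 mm behind the grasp point.
Start: joints at [1.132, 0.3, 1.521, -0, 1.321, -0.067], TCP at [0.2, 0.512, 0.205] pointing down, gripper open.
Joint ranges: [-3.03, 3.03], [-0.79, 2.21], [0.23, 2.52], [-1.04, 4.18], [0, 3.07], [-2.55, 2.55]. Speed limits (rad/s): [2.22, 2.22, 2.57, 3.14, 3.14, 3.14].

## Interface

Orientations are given as [roll, pitch, yaw] about the fixed x, y, z axes, in that order (R = Rz(yaw) Ry(pitch) Rx(roll)).
In Python, from station import status, camera, ctrl gives the robot as it stands. The module is installed in compiled form; this text tells all that it offers.
- The arm moves only by the shell command python3 -m jog 'ROWS' [FORCE]. ROWS is JSON, a list of rows, each a list of 7 numbers: the shift along the tool's x, y, z each as a share of 1000 mm, from -1 to 1, then the turn, a rotation vector about the tool's x, y, z each as a share of pi/2 rad, from -1 to 1, then the opening, from -1 (shut) to 1 (fully open), so that 0 is half open. A call has 1 to 20 rows; each row is the pose to reach, as a shift and turn from the pose measured when the call began, along the tool's axes at that moment; what a row does not reach only later rows make up. A row lasts 1/10 s, in which the tool goes at most 50 mm and 8.59 degrees, less where a joint would pass 70% of its speed; a pose out of reach is approached as far as the arm can. A call with a number of a shift or a turn outside -1 to 1 is refused whole. A call with a gripper value outside its range is refused whole. The fingers move at their own pace and stop on an object; FORCE is the grip in N (left out, the last holds). Time passes only in rows, so rows that repeat a pose let the fingers close. It gives the time, the measured TCP pose, the force and the opening at its end, in the units of the state.
- status.get_obs(): the state, without advancing time (a new reading comes with each control period).
- camera(name): name is "scene" or "top"; returns a dict with "image" (400x640x3 uint8, red, green, blue), "fx", "fy", "cx", "cy" (pixels), "world_from_camera" (4x4, takes a point from camera to world coordinates). Camera axes: x right, y down, z forward; pixel columns grow to the right and rows downward; lengths in m; the calibration is good to about 2 mm. A picture is of the moment at which its call begins. There is no depth.
- ctrl.hand_in(): hands the job in, once; it reports no verdict.
The state is a dict: "time_s": time; "qpos": joint angles; "joint_vel": joint speeds; "tau": joint torques, N m; "ee_pos": TCP position; "eef_rot": TCP orientation; "force": force on the tool from outside, world axes, zero at the start; "moment": the same for the moment, N m; "grip_width": finger opening in m.
Only numpy, scipy, OpenCV 4.12 (cv2) and the standard library are available. Lean on these libraries where they do the work, as an engineer would, in place of code of your own. Each camera call takes 0.05 s, during which the arm holds its last target.

## Task

Put the loose optics away where each kind belongs: lay each of the two lens barrels in the V-stand of its own size, centred so that it rests in both notches, stand the two eyepieces upright in the eyepiece tray, one to a bay (either way round), and lay the adapter ring flat in the ring tray. These are optics: set each one down in its place rather than dropping it, and do not shift or knock over the bottle of lens cleaner.

Things in the scene. Friction and masses are not known exactly. Their poses are not given: they have to be found in the camera images.
- long_barrel_mid (a point): the long, slim lens barrel: a plain black cylinder with aluminium end bands, 36 mm in diameter and 150 mm long, about 0.2 kg, lying loose on the bench (it can roll). This point is its centre, on its axis (18 mm above the bench at the start); its x axis runs along the barrel. The two ends are interchangeable.
- short_barrel_mid (a point): the short, thick lens barrel: a plain black cylinder with two rubber bands round its middle, 44 mm in diameter and 90 mm long, about 0.25 kg, lying loose on the bench (it can roll). This point is its centre, on its axis (22 mm above the bench at the start); its x axis runs along the barrel. The two ends are interchangeable.
- tall_eyepiece_mid (a point): the tall, slender eyepiece, loose, standing upright: 62 mm high; its lower 18 mm is the aluminium insertion tube of 30 mm diameter, above that its black body of 38 mm diameter reaches to the top. About 0.1 kg. This point is its centre, half-way up (31 mm above its foot); z axis up.
- squat_eyepiece_mid (a point): the squat, wide eyepiece, loose, standing upright: 52 mm high; its lower 18 mm is the aluminium insertion tube of 30 mm diameter, above that its black body of 48 mm diameter reaches to the top. About 0.1 kg. This point is its centre, half-way up (26 mm above its foot); z axis up.
- adapter_ring_mid (a point): the adapter ring, loose, lying flat: a bare aluminium ring of 42 mm outer diameter, 27 mm bore and 20 mm height, about 0.06 kg. This point is its centre, half-way up (10 mm above its underside); z axis up.
- long_stand: the long V-stand, bolted down: an aluminium base plate (126 x 62 mm, 8 mm thick, the long way along its x axis) with two upright cheeks, each 10 mm thick and 44.5 mm high, centred at x = -55 and +55 mm. Each cheek has a 90-degree V-notch, 52 mm wide at the top, in line along the x axis. The long barrel lies in both notches along x with its axis 44 mm above the bench. Between the cheeks (100 mm clear) there is only the base plate. Origin: centre of the underside, on the bench.
- short_stand: the short V-stand, bolted down: an aluminium base plate (70 x 70 mm, 8 mm thick) with two upright cheeks, each 8 mm thick and 45 mm high, centred at x = -28 and +28 mm. Each cheek has a 90-degree V-notch, 60 mm wide at the top, in line along the x axis. The short barrel lies in both notches along x with its axis 46 mm above the bench. Between the cheeks (48 mm clear) there is only the base plate. Origin: centre of the underside, on the bench.
- eyepiece_tray: the eyepiece tray, fixed: grey plastic, 143 x 74 mm (the long way along its x axis), floor 4 mm thick, rim and cross-wall 5 mm thick and 10 mm high from the bench. The cross-wall at x = 0 divides it into two square bays of 64 x 64 mm inside, lined with dark rubber, centred at x = -34.5 and +34.5 mm. Origin: centre of the underside, on the bench.
- ring_tray: the ring tray, fixed: a plain, undivided, shallow steel tray, 140 x 96 mm (the long way along its x axis), floor and walls 4 mm thick, walls 14 mm high from the bench. Origin: centre of the underside, on the bench.
- cleaner_bottle: a white bottle of lens cleaner, 40 mm in diameter and 100 mm high, standing loose near the work; to be left alone. Origin: centre of its underside; z axis up.
Mind the look-alikes: they are no part of the job. What is shaped like the part that bears tall_eyepiece_mid but blue is not meant. There is more than one size of the part that bears adapter_ring_mid; the job needs the smaller.

How it is judged:
By the outcome, as a careful person would: the job done as asked, in the order asked, and still so for the second after the job is handed in, with the robot touching nothing.
It also fails if it takes over 136 s, if anything falls off the work surface, if the arm or the gripper's body presses on something with over 40 N, if the wrist force passes 120 N, or if a joint passes its speed limit or range.

## Working session

There is one attempt and no reset: what is moved stays moved. The work goes in short steps, Python scripts to look and compute and a shell command to move; the robot and the scene stay as the last step left them, time stands still between calls to the robot, and variables do not carry over. Pictures are saved under pics/ and viewed, and the job is handed in when it is done.

```bash
mkdir -p pics; ls
python3 - <<'E'
from station import status,camera
import cv2
for n in ("scene","top"):
    c=camera(n); cv2.imwrite(f"pics/{n}0.png",c["image"][:,:,::-1]); print(n,c["fx"],c["fy"],c["cx"],c["cy"],c["world_from_camera"])
print(status.get_obs())
E
```

```text
pics
scene 498.34925765253905 498.34925765253905 325.2381826786248 199.10614590247135 [[ 0.84905741  0.44892283 -0.27851357  0.82839606]
 [ 0.52807383 -0.70573115  0.47231513 -0.47330034]
 [ 0.01547734 -0.54809838 -0.83627066  1.08964479]
 [ 0.          0.          0.          1.        ]]
top 469.8346883598422 469.8346883598422 316.40175845474573 210.13869486091681 [[-0.01877017 -0.97506866  0.2211081   0.24484619]
 [-0.99982168  0.01876309 -0.00213256  0.07866598]
 [-0.00206928 -0.22110871 -0.97524697  1.14154789]
 [ 0.          0.          0.          1.        ]]
{'time_s': 0.1, 'qpos': array([ 1.13242231e+00,  3.00406231e-01,  1.52150574e+00,  5.78560513e-06,
        1.32067930e+00, -6.65713038e-02]), 'joint_vel': array([-0.00024541, -0.00273798, -0.00168935, -0.00018612, -0.00110943,
        0.00115502]), 'tau': array([-7.17922831e-06, -5.32649410e+01, -3.53282475e+01,  7.09069194e-02,
        2.34972319e-02, -1.27956328e-04]), 'ee_pos': array([0.19970356, 0.51222194, 0.20495378]), 'eef_rot': array([-3.14059662e+00, -7.20217341e-05,  2.76978847e+00]), 'force': array([-0.20813829, -0.04454567, -0.09908754]), 'moment': array([-0.01270273,  0.00019555, -0.0759714 ]), 'grip_width': 0.09427135142312001}
```

View pics/scene0.png

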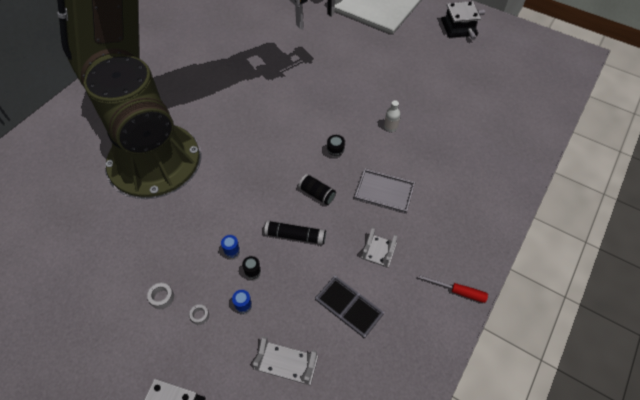

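View pics/top0.png

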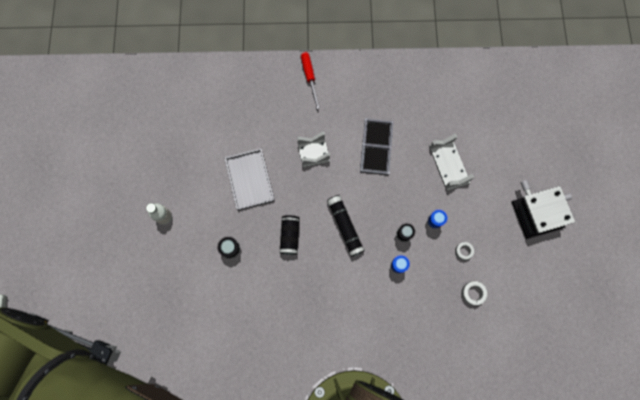

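The top view has long barrel (345,226), short barrel (290,234), squat eyepiece probably (229,247), tall black eyepiece (406,232) and blue decoys at (438,218) and (400,264). The rings are at (465,251), small, and (475,294), large. The stands and trays are further up and the bottle is at (155,212). Next I'll enlarge and measure.

```bash
cat > h.py <<'E'
import numpy as np,cv2
from station import status,camera
def ray(c,u,v):
    M=np.array(c["world_from_camera"]);d=np.array([(u-c["cx"])/c["fx"],(v-c["cy"])/c["fy"],1.])
    return M[:3,3],M[:3,:3]@d
def onz(c,u,v,z):
    o,d=ray(c,u,v);return (o+d*(z-o[2])/d[2])[:2]
def proj(c,p):
    M=np.array(c["world_from_camera"]);q=M[:3,:3].T@(np.asarray(p,float)-M[:3,3])
    return np.array([c["fx"]*q[0]/q[2]+c["cx"],c["fy"]*q[1]/q[2]+c["cy"]])
def crop(c,x0,y0,x1,y1,s,fn):
    im=c["image"][y0:y1,x0:x1,::-1];cv2.imwrite(fn,cv2.resize(im,None,fx=s,fy=s,interpolation=cv2.INTER_CUBIC))
E
python3 - <<'E'
from h import *
t=camera("top");s=camera("scene")
crop(t,210,110,370,270,3.7,"pics/ta.png");crop(t,320,110,500,310,3,"pics/tb.png")
crop(s,140,110,300,400,2,"pics/sa.png");crop(s,260,120,430,390,2.2,"pics/sb.png")
E
```

```text
(no output)
```

View pics/ta.png

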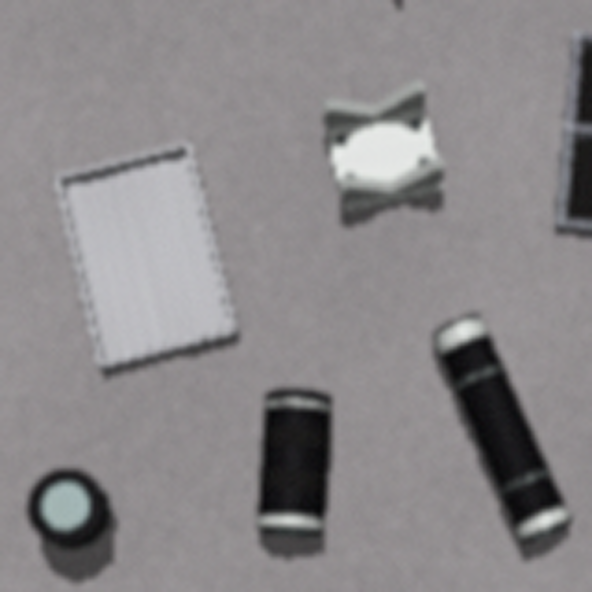

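View pics/tb.png

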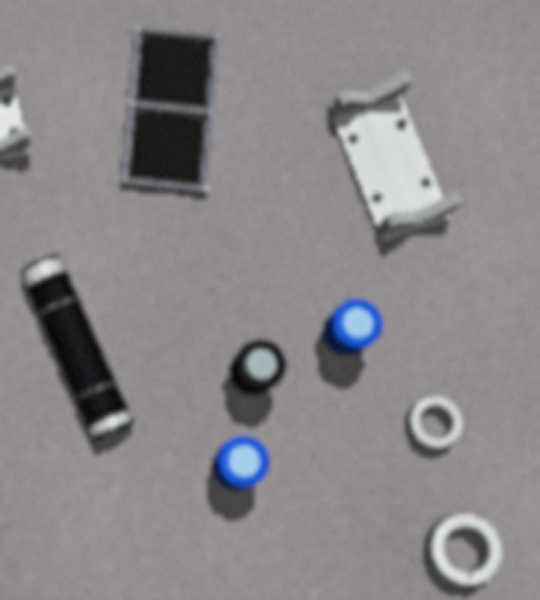

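View pics/sb.png

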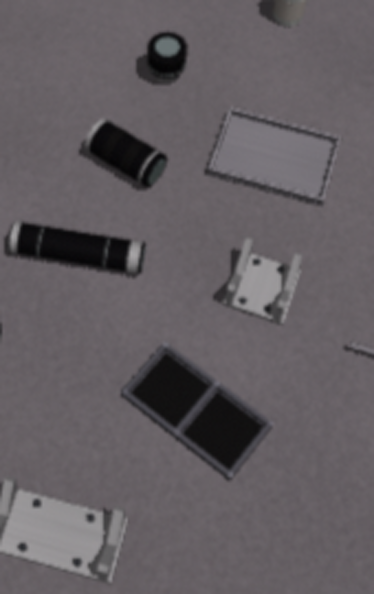

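Run:
```python
from h import *
for n in ("top","scene"):
    c=camera(n);im=c["image"].astype(int);g=im.mean(2)
    R={"top":(220,110,500,315),"scene":(140,120,430,390)}[n]
    print(n,"bench",np.median(g[R[1]:R[3],R[0]:R[2]]))
    sub=g[R[1]:R[3],R[0]:R[2]]
    sat=(im.max(2)-im.min(2))[R[1]:R[3],R[0]:R[2]]
    med=np.median(sub)
    for nm,m in (("dark",sub<0.36*med),("bright",sub>1.25*med),("blue",sat>60)):
        k,l,st,ce=cv2.connectedComponentsWithStats(m.astype(np.uint8))
        for i in range(1,k):
            if st[i,4]>25:
                cn=max(cv2.findContours((l==i).astype(np.uint8),0,2)[0],key=len)
                r=cv2.minAreaRect(cn)
                print(nm,st[i,4],np.round(ce[i]+R[:2],1),"rect",np.round(np.array(r[0])+R[:2],1),np.round(r[1],1),round(r[2],1),"z0",np.round(onz(c,*(ce[i]+R[:2]),0.02),3))
```

```text
top bench 143.66666666666666
dark 458 [377.5 132.7] rect [377.3 132.7] [21.9 21.4] 5.2 z0 [ 0.698 -0.083]
dark 475 [375.3 158.3] rect [375.2 158.3] [22.2 21.6] 5.7 z0 [ 0.63  -0.074]
dark 659 [344.6 225.8] rect [344.8 225.9] [49.5 14.2] 66.4 z0 [0.459 0.009]
dark 48 [431.6 223.8] rect [432. 224.] [12.7  5.7] 45.0 z0 [ 0.46  -0.203]
dark 476 [289.4 234.2] rect [289.4 234.3] [17.5 28.1] 5.2 z0 [0.441 0.143]
dark 114 [403.4 234.7] rect [405.1 232.8] [14.8 18.4] 36.9 z0 [ 0.434 -0.133]
dark 159 [230.7 249.5] rect [229.5 248. ] [20. 19.] 90.0 z0 [0.406 0.284]
bright 329 [313.2 151. ] rect [313.5 151. ] [16. 27.] 90.0 z0 [0.652 0.081]
bright 759 [449.8 164.4] rect [449.8 164.2] [36.6 23.6] 68.2 z0 [ 0.61 -0.26]
bright 1530 [249.5 179.9] rect [249.7 179.7] [47.8 33.5] 76.0 z0 [0.579 0.241]
bright 31 [334.8 199. ] rect [335. 199.] [4. 8.] 90.0 z0 [0.526 0.03 ]
bright 65 [438.9 217.1] rect [439. 217.] [8. 8.] 90.0 z0 [ 0.476 -0.222]
bright 105 [465.5 249.7] rect [465.5 250. ] [16. 15.] 90.0 z0 [ 0.395 -0.28 ]
bright 68 [400.9 263. ] rect [401. 263.] [8. 8.] 90.0 z0 [ 0.366 -0.123]
bright 204 
[... 1388 characters left out ...]
]
bright 219 [158.7 293.6] rect [158.5 293.5] [21. 23.] 90.0 z0 [ 0.289 -0.29 ]
bright 67 [240.6 297.1] rect [240.5 297. ] [7.8 9.2] 45.0 z0 [ 0.45  -0.198]
bright 112 [198.2 313.1] rect [198.5 313. ] [16. 17.] 90.0 z0 [ 0.394 -0.278]
bright 47 [262.  345.9] rect [261.9 345.9] [ 3.1 14.3] 9.5 z0 [ 0.557 -0.262]
bright 1155 [283.5 361.6] rect [284.1 361.8] [44.5 29.1] 15.5 z0 [ 0.614 -0.265]
bright 84 [312.3 363.5] rect [311.3 367.4] [ 6.1 30.8] 14.0 z0 [ 0.668 -0.236]
bright 165 [165.1 385.6] rect [167.5 384. ] [10. 35.] 90.0 z0 [ 0.436 -0.434]
blue 231 [229.6 243.4] rect [229. 244.] [18. 16.] 90.0 z0 [ 0.345 -0.102]
blue 252 [241.  298.9] rect [240.5 299.5] [19. 17.] 90.0 z0 [ 0.454 -0.201]
```

Run:
```python
from h import *
t=camera("top");s=camera("scene")
a=lambda c,x,y,w=60,h=60,k=6.5:cv2.resize(c["image"][y:y+h,x:x+w,::-1],None,fx=k,fy=k,interpolation=cv2.INTER_CUBIC)
cv2.imwrite("pics/st_t.png",np.hstack([a(t,420,132),a(t,284,122)]))
cv2.imwrite("pics/st_s.png",np.hstack([a(s,250,325,72,60,5.5),a(s,350,220,72,60,5.5)]))
for n,c,u,v in (("L",t,449.67,163.5),("L",s,285.6,362.0),("S",s,379.2,249.4)): print(n,onz(c,u,v,.008))
for c in (t,s):
    im=c["image"].astype(int)
    for n,p,h in (("tall",(.43,-.13),.062),("squat",(.41,.285),.052)):
        u,v=proj(c,(*p,h)).round().astype(int)
        w=im[v-12:v+13,u-12:u+13].mean(2)>100 if c is t else im[v-12:v+13,u-12:u+13].mean(2)>75
        k,l,st,ce=cv2.connectedComponentsWithStats(w.astype(np.uint8))
        for i in range(1,k): 
            if 20<st[i,4]<150: q=ce[i]+[u-12,v-12];print(n,st[i],q,onz(c,*q,h))
    for n,us in (("ring",(465.5,249.8) if c is t else (198.4,313)),):
        print(n,onz(c,*us,.012))
# dirs
import math
def line(c,ctr,ang,z,L=20):
    d=np.array([math.cos(math.radians(ang)),math.sin(math.radians(ang))])*L
    a=onz(c,*(np.array(ctr)+d),z);b=onz(c,*(np.array(ctr)-d),z);return (a+b)/2,math.degrees(math.atan2(*(a-b)[::-1]))
print("long",line(t,(344.8,225.9),66.4,.02),line(s,(292.7,232.1),9.5,.02))
print("short",line(t,(289.4,234.2),95.2,.024),line(s,(314.1,188.1),29.7,.024))
print("Lst",line(t,(449.8,164.2),68.2,.008),line(s,(284,361.7),15.5,.008))
b=[onz(t,377.4,132.7,.005),onz(t,375.2,158.3,.005),onz(s,361,315,.005),onz(s,337,296.6,.005)];print("bays",b)
print("rt",line(t,(249.6,179.8),76,.006))
print("bottle",onz(t,152,208,.1))
```

```text
L [ 0.61629448 -0.26309552]
L [ 0.6163469  -0.26090664]
S [0.65668753 0.08370932]
tall [ 9  5 10 11 87] [406.6091954  230.93103448] [ 0.43585168 -0.13305913]
squat [  5   6  13  13 136] [227.16911765 246.23529412] [0.40935923 0.28650257]
ring [ 0.39571553 -0.28230329]
tall [ 9  9 10  9 72] [250.29166667 263.01388889] [ 0.43420851 -0.13139175]
squat [ 7  7 11  8 69] [335.69565217 140.69565217] [0.40710945 0.28790418]
ring [ 0.39083574 -0.27615774]
long (array([0.45895138, 0.00814454]), -158.496448572335) (array([0.45572288, 0.0055358 ]), 21.56964990387493)
short (array([0.44045067, 0.14239115]), 174.51630314556124) (array([0.43040077, 0.14206231]), -2.1690767844380354)
Lst (array([ 0.61488945, -0.26313713]), -163.4150327762356) (array([ 0.61288584, -0.26226562]), 16.987373978939992)
bays [array([ 0.70400905, -0.08476057]), array([ 0.63481527, -0.075876  ]), array([ 0.70086349, -0.08334206]), array([ 0.63214062, -0.07456362])]
rt (array([0.58426854, 0.24286813]), -165.90863986673602)
bottle [0.49318145 0.45059308]
```

View pics/st_t.png

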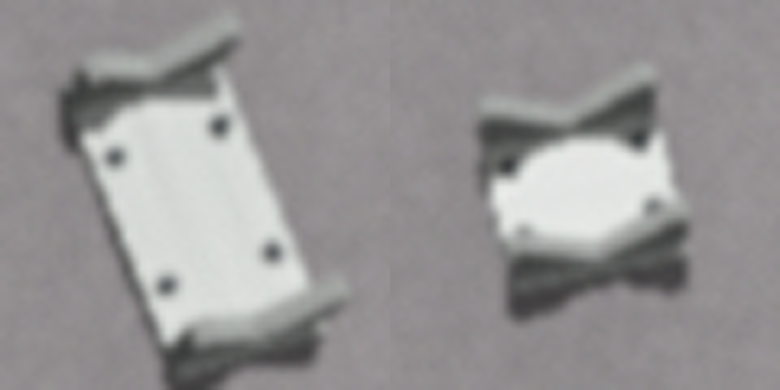

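View pics/st_s.png

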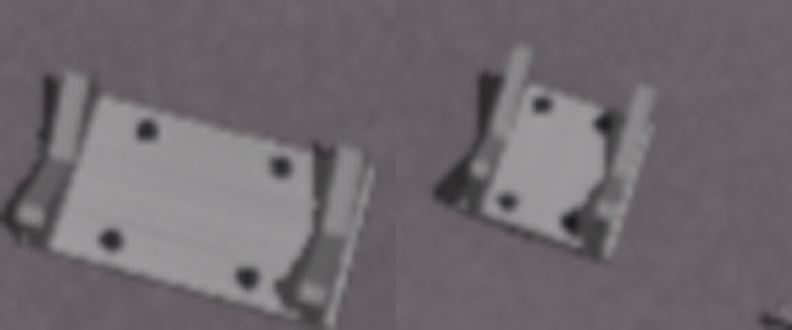

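Run:
```python
from h import *
t=camera("top");s=camera("scene")
def P(c,pts,off,k,z):
    return np.array([onz(c,*((np.array(p)+.5)/k-.5+off),z) for p in pts])
def rep(n,A):
    # order: far-left, far-right, near-left, near-right (pairs 0,1 and 2,3 are across)
    m=A.mean(0);print(n,m.round(4),"dirs",[round(float(np.degrees(np.arctan2(d[1],d[0]))),1) for d in (A[0]-A[2],A[1]-A[3],A[0]-A[1],A[2]-A[3])], [round(float(np.hypot(*d)),4) for d in (A[0]-A[2],A[1]-A[3],A[0]-A[1],A[2]-A[3])])
rep("Lt",P(t,[(115,157),(219,125),(167,285),(272,252)],(420,132),6.5,.008))
rep("Ls",P(s,[(281,167),(247,277),(147,130),(111,239)],(250,325),5.5,.008))
rep("St",P(t,[(118,162),(248,138),(132,235),(264,205)],(284,122),6.5,.008))
rep("Ss",P(s,[(208,123),(176,221),(145,104),(111,201)],(350,220),5.5,.008))
rep("Stc",P(t,[(95,103),(262,70),(125,245),(293,220)],(284,122),6.5,.045))
rep("Ssc",P(s,[(252,88),(211,195),(122,50),(82,160)],(350,220),5.5,.045))
rep("Ltc",P(t,[(88,65),(236,20),(190,330),(345,287)],(420,132),6.5,.0445))
```

```text
Lt [ 0.6176 -0.2623] dirs [17.1, 17.2, 106.5, 106.7] [0.0549, 0.0548, 0.0435, 0.0436]
Ls [ 0.6151 -0.2602] dirs [16.9, 17.0, 106.0, 106.5] [0.055, 0.0547, 0.0435, 0.0436]
St [0.659  0.0822] dirs [9.6, 11.5, 99.9, 102.3] [0.0307, 0.0285, 0.052, 0.053]
Ss [0.6551 0.084 ] dirs [13.1, 13.1, 102.3, 101.9] [0.0293, 0.0296, 0.0517, 0.0517]
Stc [0.6559 0.0807] dirs [10.6, 9.7, 100.8, 97.8] [0.0582, 0.0615, 0.0652, 0.0642]
Ssc [0.6544 0.0833] dirs [13.5, 15.2, 99.5, 101.7] [0.0588, 0.0566, 0.0564, 0.058]
Ltc [ 0.6174 -0.2602] dirs [16.0, 16.5, 106.5, 104.7] [0.1097, 0.1116, 0.0603, 0.0613]
```

```bash
cat > go.py <<'E'
import sys,numpy as np
from scipy.spatial.transform import Rotation as Ro
from station import status
def go(x,y,z,yaw):
    o=status.get_obs();R=Ro.from_euler("xyz",o["eef_rot"]);T=Ro.from_euler("xyz",[np.pi,0,np.radians(yaw)])
    print("pos",o["ee_pos"].round(4),"rpy",np.degrees(o["eef_rot"]).round(2),"w",round(o["grip_width"],4),"F",o["force"].round(1),"t",round(o["time_s"],2))
    print("shift",(R.inv().apply(np.array([x,y,z])-o["ee_pos"])).round(4),"turn",((R.inv()*T).as_rotvec()/(np.pi/2)).round(4))
go(*map(float,sys.argv[1:5]))
E
python3 go.py .4573 .0068 .12 21.5; python3 go.py .4573 .0068 .12 90
```

```text
pos [0.1998 0.5124 0.2054] rpy [-179.99   -0.    158.7 ] w 0.0943 F [ 0.3 -0.7  0. ] t 0.5
shift [-0.4236 -0.3775  0.0854] turn [-0.0000e+00  1.0000e-04  1.5244e+00]
pos [0.1998 0.5124 0.2054] rpy [-179.99   -0.    158.7 ] w 0.0943 F [ 0.3 -0.7  0. ] t 0.5
shift [-0.4236 -0.3775  0.0854] turn [-1.000e-04  0.000e+00  7.633e-01]
```

```bash
python3 -m jog '[[-0.4236,-0.3775,0.04,0,0,0.9,1],[-0.4236,-0.3775,0.04,0,0,0.9,1],[-0.4236,-0.3775,0.04,0,0,0.9,1],[-0.4236,-0.3775,0.04,0,0,0.9,1],[-0.4236,-0.3775,0.04,0,0,0.9,1],[-0.4236,-0.3775,0.04,0,0,0.9,1],[-0.4236,-0.3775,0.04,0,0,0.9,1],[-0.4236,-0.3775,0.04,0,0,0.9,1],[-0.4236,-0.3775,0.04,0,0,0.9,1],[-0.4236,-0.3775,0.04,0,0,0.9,1],[-0.4236,-0.3775,0.04,0,0,0.9,1],[-0.4236,-0.3775,0.04,0,0,0.9,1],[-0.4236,-0.3775,0.04,0,0,0.9,1],[-0.4236,-0.3775,0.04,0,0,0.9,1]]' 20; python3 go.py .4573 .0068 .06 21.5
```

```text
time_s: 1.9
ee_pos: [0.457, 0.0071, 0.1653]
eef_rot: [-3.141, 0.0, 1.355]
force: [-0.6, 0.7, -0.0]
grip_width: 0.0941
pos [0.457  0.0071 0.1653] rpy [-179.98    0.     77.66] w 0.0941 F [-0.6  0.7 -0. ] t 1.9
shift [-0.0002  0.0003  0.1053] turn [-2.00e-04  1.00e-04  6.24e-01]
```

```bash
python3 -m jog '[[0,0.0003,0.05,0,0,0.624,1],[0,0.0003,0.1,0,0,0.624,1],[0,0.0003,0.1,0,0,0.624,1],[0,0.0003,0.1,0,0,0.624,1],[0,0.0003,0.1,0,0,0.624,1],[0,0.0003,0.1,0,0,0.624,1],[0,0.0003,0.1,0,0,0.624,1],[0,0.0003,0.1,0,0,0.624,1],[0,0.0003,0.115,0,0,0.624,1],[0,0.0003,0.13,0,0,0.624,1],[0,0.0003,0.145,0,0,0.624,1],[0,0.0003,0.155,0,0,0.624,1],[0,0.0003,0.16,0,0,0.624,1],[0,0.0003,0.16,0,0,0.624,1]]'; python3 go.py .4573 .0068 .0045 21.5
python3 - <<'E'
from h import *
t=camera("top");s=camera("scene")
a=cv2.resize(t["image"][180:270,290:400,::-1],None,fx=3.6,fy=3.6);b=cv2.resize(s["image"][190:280,240:350,::-1],None,fx=3.6,fy=3.6)
cv2.imwrite("pics/g1.png",np.hstack([a,b]))
E
```

```text
time_s: 3.3
ee_pos: [0.4571, 0.0073, 0.0051]
eef_rot: [-3.141, 0.001, 0.377]
force: [0.2, 0.1, 0.6]
grip_width: 0.0942
pos [0.4571 0.0073 0.0051] rpy [-1.7997e+02  5.0000e-02  2.1580e+01] w 0.0942 F [0.2 0.1 0.6] t 3.3
shift [0.     0.0006 0.0006] turn [-0.0003  0.0006  0.0009]
```

View pics/g1.png

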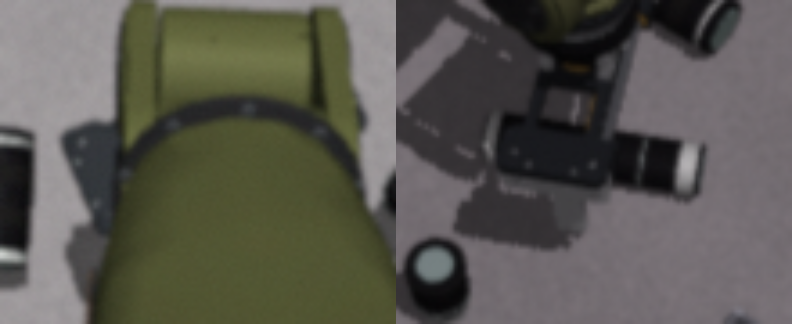

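The fingers straddle the long barrel (scene view, crop centre around (590,155)). Next I close.

```bash
python3 -m jog '[[0,0,0,0,0,0,-0.1],[0,0,0,0,0,0,-0.3],[0,0,0,0,0,0,-1],[0,0,0,0,0,0,-1],[0,0,0,0,0,0,-1],[0,0,0,0,0,0,-1],[0,0,0,0,0,0,-1],[0,0,0,0,0,0,-1],[0,0,0,0,0,0,-1],[0,0,0,0,0,0,-1],[0,0,-0.02,0,0,0,-1],[0,0,-0.05,0,0,0,-1],[0,0,-0.1,0,0,0,-1],[0,0,-0.1,0,0,0,-1],[0,0,-0.1,0,0,0,-1]]' 20;  python3 go.py .6163 -.2612 .1 17
python3 - <<'E'
from h import *
s=camera("scene")
crop(s,220,150,380,290,5,"pics/g2.png")
E
```

```text
time_s: 4.9
ee_pos: [0.4577, 0.0071, 0.1061]
eef_rot: [3.141, -0.002, 0.376]
force: [-0.1, 0.4, -2.1]
grip_width: 0.0354
pos [0.4577 0.0071 0.1061] rpy [ 1.7996e+02 -9.0000e-02  2.1540e+01] w 0.0354 F [-0.1  0.4 -2.1] t 4.9
shift [0.049  0.3078 0.0064] turn [ 0.0004 -0.001   0.0505]
```

View pics/g2.png

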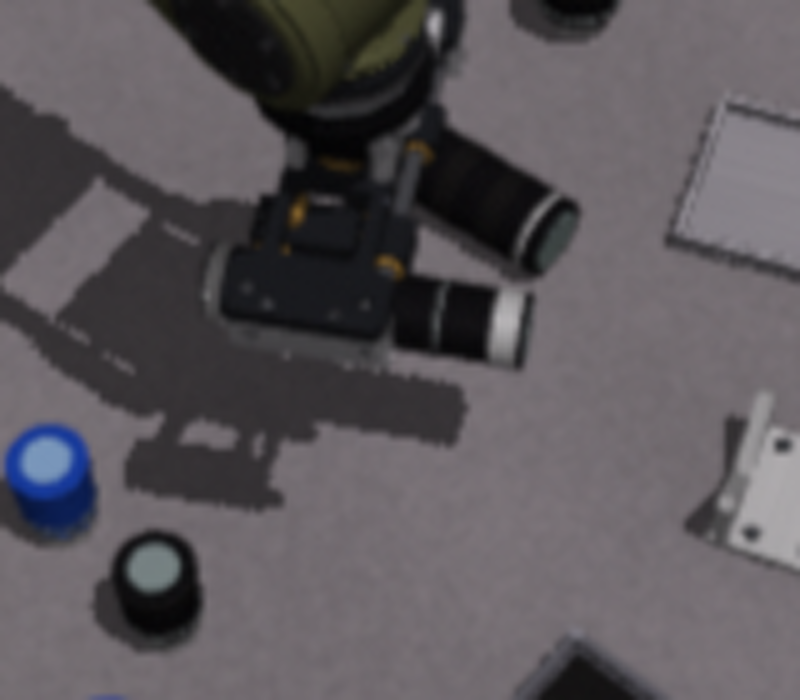

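Run:
```python
from h import *
s=camera("scene")
a=onz(s,326,215.4,.119);b=onz(s,262.0,207,.119)
print(a,b,(a+b)/2+[.0013,-.001],np.hypot(*(a-b)),np.degrees(np.arctan2(*(a-b)[::-1])))
print(proj(s,(.4577-.0013,.0071+.001,.119)))
```

```text
[0.53005765 0.03811788] [ 0.39386189 -0.02159516] [0.46325977 0.00726136] 0.1487109024192641 23.67434334077863
[291.8081501  210.12769912]
```

```bash
python3 -m jog '[[0.008,0.05,0,0,0,0.05,-1],[0.016,0.1,0,0,0,0.05,-1],[0.024,0.15,0,0,0,0.05,-1],[0.032,0.2,0,0,0,0.05,-1],[0.04,0.25,0,0,0,0.05,-1],[0.045,0.29,0,0,0,0.05,-1],[0.046,0.3078,0,0,0,0.05,-1],[0.046,0.3078,0.02,0,0,0.05,-1],[0.046,0.3078,0.04,0,0,0.05,-1],[0.046,0.3078,0.046,0,0,0.05,-1],[0.046,0.3078,0.046,0,0,0.05,-1]]' 20;  python3 go.py .6134 -.2621 .034 17
python3 - <<'E'
from h import *
s=camera("scene")
crop(s,220,290,360,400,5,"pics/g3.png")
E
```

```text
time_s: 6.1
ee_pos: [0.6116, -0.2618, 0.056]
eef_rot: [-3.138, 0.004, 0.298]
force: [-0.1, -0.8, -2.1]
grip_width: 0.0355
pos [ 0.6116 -0.2618  0.056 ] rpy [-179.81    0.25   17.05] w 0.0355 F [-0.1 -0.8 -2.1] t 6.1
shift [0.0017 0.0009 0.022 ] turn [-0.0021  0.0028  0.0005]
```

View pics/g3.png

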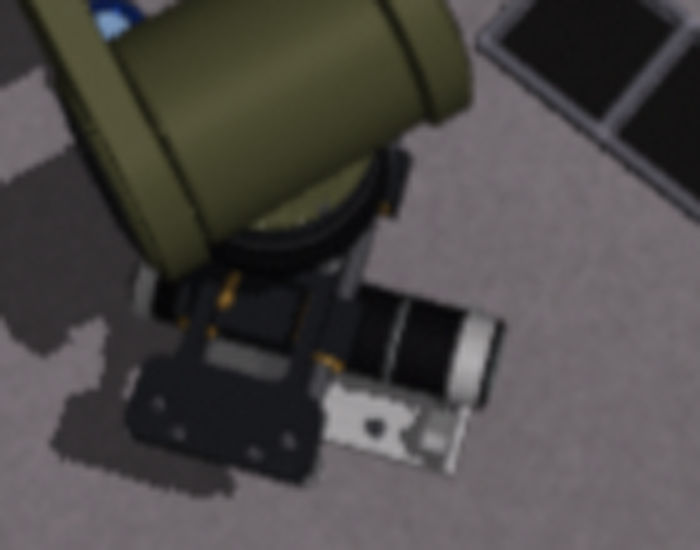

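```bash
python3 -m jog '[[0.0017,0.0009,0.006,-0.002,0.0028,0,-1],[0.0017,0.0009,0.012,-0.002,0.0028,0,-1],[0.0017,0.0009,0.017,-0.002,0.0028,0,-1],[0.0017,0.0009,0.02,-0.002,0.0028,0,-1],[0.0017,0.0009,0.022,-0.002,0.0028,0,-1],[0.0017,0.0009,0.022,-0.002,0.0028,0,-1]]' 20;  python3 go.py .6134 -.2621 .031 17
```

```text
time_s: 6.75
ee_pos: [0.614, -0.2624, 0.0353]
eef_rot: [3.14, -0.001, 0.298]
force: [-0.5, -0.1, -1.3]
grip_width: 0.0357
pos [ 0.614  -0.2624  0.0353] rpy [ 1.7993e+02 -8.0000e-02  1.7050e+01] w 0.0357 F [-0.5 -0.1 -1.3] t 6.75
shift [-0.0005 -0.0004  0.0043] turn [ 0.0008 -0.0009  0.0005]
```

```bash
python3 -m jog '[[0,0,0.0015,0,0,0,-1],[0,0,0.003,0,0,0,-1],[0,0,0.004,0,0,0,-1],[0,0,0.004,0,0,0,-1]]' 20;  python3 go.py .6134 -.2621 .031 17
```

```text
time_s: 7.15
ee_pos: [0.6141, -0.2623, 0.0322]
eef_rot: [3.14, -0.002, 0.298]
force: [-3.3, 1.8, 6.3]
grip_width: 0.0353
pos [ 0.6141 -0.2623  0.0322] rpy [ 1.7992e+02 -9.0000e-02  1.7050e+01] w 0.0353 F [-3.3  1.8  6.3] t 7.15
shift [-0.0006 -0.0004  0.0012] turn [ 0.0009 -0.0011  0.0006]
```

```bash
python3 -m jog '[[0,0,0.0004,0,0,0,-1],[0,0,0.0004,0,0,0,-0.2],[0,0,0.0004,0,0,0,-0.15],[0,0,0.0004,0,0,0,0],[0,0,0.0004,0,0,0,0.3],[0,0,0.0004,0,0,0,0.3]]' 5;  python3 go.py .6134 -.2621 .031 17
python3 -m jog '[[0,0,-0.03,0,0,0,0.3],[0,0,-0.08,0,0,0,0.3],[0,0,-0.13,0,0,0,0.5],[-0.05,0,-0.15,0,0,0,1],[-0.1,-0.05,-0.15,0,0,0,1],[-0.15,-0.1,-0.15,0,0,0,1],[-0.15,-0.15,-0.15,0,0,0,1],[-0.15,-0.2,-0.15,0,0,0,1],[-0.15,-0.25,-0.15,0,0,0,1],[-0.15,-0.3,-0.15,0,0,0,1],[-0.15,-0.32,-0.15,0,0,0,1]]'
python3 - <<'E'
from h import *
t=camera("top");s=camera("scene")
a=cv2.resize(t["image"][120:210,400:500,::-1],None,fx=4,fy=4,interpolation=2);b=cv2.resize(s["image"][310:400,235:335,::-1],None,fx=4,fy=4,interpolation=2)
cv2.imwrite("pics/g4.png",np.hstack([a,b]))
E
```

```text
time_s: 7.75
ee_pos: [0.6141, -0.2624, 0.0317]
eef_rot: [3.14, -0.002, 0.298]
force: [-0.7, -0.1, 0.2]
grip_width: 0.0589
pos [ 0.6141 -0.2624  0.0317] rpy [ 1.7992e+02 -1.0000e-01  1.7050e+01] w 0.0589 F [-0.7 -0.1  0.2] t 7.75
shift [-0.0006 -0.0005  0.0007] turn [ 0.0009 -0.0011  0.0005]
time_s: 8.85
ee_pos: [0.3771, -0.0036, 0.1813]
eef_rot: [3.14, -0.003, 0.297]
force: [0.7, 0.3, 1.0]
grip_width: 0.094
```

View pics/g4.png

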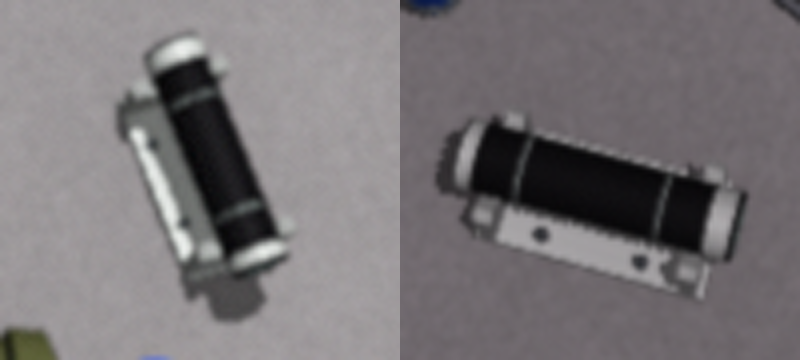

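It rests in both notches (top crop (215,155), scene crop (600,190)). I'll check the centring numerically and also compute the short-barrel move.

```bash
python3 - <<'E'
from h import *
import math
for n,R in (("top",(400,110,500,215)),("scene",(235,320,345,400))):
    c=camera(n);g=c["image"].astype(float).mean(2)[R[1]:R[3],R[0]:R[2]]
    m=(g<(52 if n=="top" else 36)).astype(np.uint8)
    k,l,st,ce=cv2.connectedComponentsWithStats(m);i=1+np.argmax(st[1:,4])
    r=cv2.minAreaRect(max(cv2.findContours((l==i).astype(np.uint8),0,2)[0],key=len))
    print(n,r,ce[i]+R[:2],onz(c,*(ce[i]+R[:2]),.047))
E
python3 go.py .439 .142 .08 -4.5
```

```text
top ((53.35650634765625, 48.71272277832031), (48.796714782714844, 14.304530143737793), 67.69379425048828) [453.00980392 158.51960784] [ 0.61612838 -0.26054886]
scene ((41.5978889465332, 34.99616241455078), (46.9950065612793, 17.131338119506836), 16.189205169677734) [276.90752972 355.11889036] [ 0.60081353 -0.26653317]
pos [ 0.3782 -0.0044  0.1814] rpy [ 1.7988e+02 -1.6000e-01  1.7190e+01] w 0.0939 F [ 0.   0.6 -0.3] t 9.05
shift [ 0.101  -0.1221  0.1014] turn [ 0.001 -0.002  0.241]
```

```bash
python3 - <<'E'
from h import *
s=camera("scene");print(onz(s,283.2,357.5,.046))
E
python3 -m jog '[[0.03,-0.04,0.02,0.001,-0.002,0.241,1],[0.06,-0.08,0.04,0.001,-0.002,0.241,1],[0.09,-0.11,0.06,0.001,-0.002,0.241,1],[0.101,-0.1221,0.08,0.001,-0.002,0.241,1],[0.101,-0.1221,0.1,0.001,-0.002,0.241,1],[0.101,-0.1221,0.12,0.001,-0.002,0.241,1],[0.101,-0.1221,0.14,0.001,-0.002,0.241,1],[0.101,-0.1221,0.155,0.001,-0.002,0.241,1],[0.101,-0.1221,0.17,0.001,-0.002,0.241,1],[0.101,-0.1221,0.174,0.001,-0.002,0.241,1],[0.101,-0.1221,0.174,0.001,-0.002,0.241,1]]'
python3 go.py .439 .142 .008 -4.5
python3 - <<'E'
from h import *
s=camera("scene")
crop(s,250,130,390,240,5,"pics/g5.png")
E
```

```text
[ 0.61441171 -0.26343098]
time_s: 10.2
ee_pos: [0.4399, 0.14, 0.0068]
eef_rot: [3.141, 0.002, -0.082]
force: [0.2, 0.5, 0.4]
grip_width: 0.094
pos [0.4399 0.14   0.0068] rpy [ 1.7998e+02  9.0000e-02 -4.7000e+00] w 0.094 F [0.2 0.5 0.4] t 10.2
shift [-0.0011 -0.0019 -0.0012] turn [ 0.0002  0.001  -0.0022]
```

View pics/g5.png

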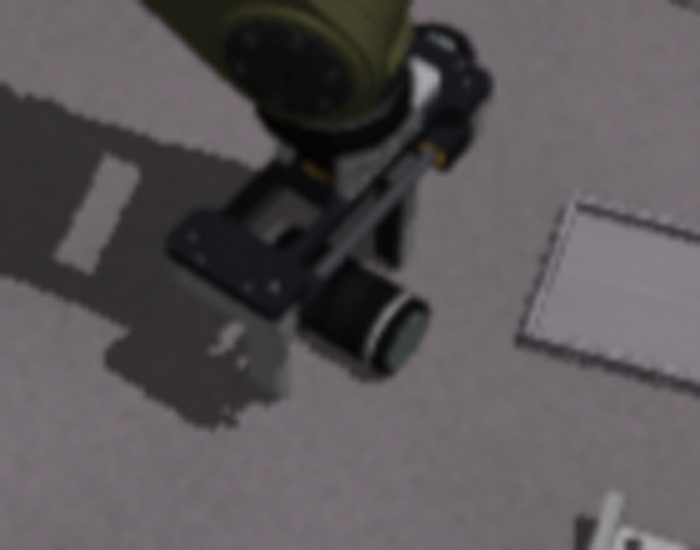

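```bash
python3 - <<'E'
from h import *
s=camera("scene");e=onz(s,331,197.5,.022)+[.0013,-.001];print(e, e-.045*np.array([np.cos(.0785),-np.sin(.0785)]))
E
python3 -m jog '[[0,-0.0019,0,0,0,0,0.4],[0,-0.0019,0,0,0,0,0.1],[0,-0.0019,0,0,0,0,-0.02],[0,-0.0019,0,0,0,0,-1],[0,-0.0019,0,0,0,0,-1],[0,-0.0019,0,0,0,0,-1],[0,-0.0019,0,0,0,0,-1],[0,-0.0019,0,0,0,0,-1],[0,-0.0019,0,0,0,0,-1],[0,-0.0019,-0.02,0,0,0,-1],[0,-0.0019,-0.05,0,0,0,-1],[0,-0.0019,-0.08,0,0,0,-1],[0,-0.0019,-0.08,0,0,0,-1]]' 20
python3 go.py .6565 .083 .065 12
python3 - <<'E'
from h import *
s=camera("scene")
crop(s,250,100,390,210,5,"pics/g6.png")
E
```

```text
[0.48400641 0.14082149] [0.43914499 0.14435036]
time_s: 11.6
ee_pos: [0.4419, 0.1427, 0.0907]
eef_rot: [-3.14, -0.005, -0.081]
force: [-0.2, -0.0, -3.6]
grip_width: 0.0439
pos [0.4419 0.1427 0.0907] rpy [-179.9    -0.3    -4.65] w 0.0439 F [-0.2 -0.  -3.6] t 11.6
shift [0.2186 0.0422 0.0268] turn [-0.0006 -0.0035 -0.185 ]
```

View pics/g6.png

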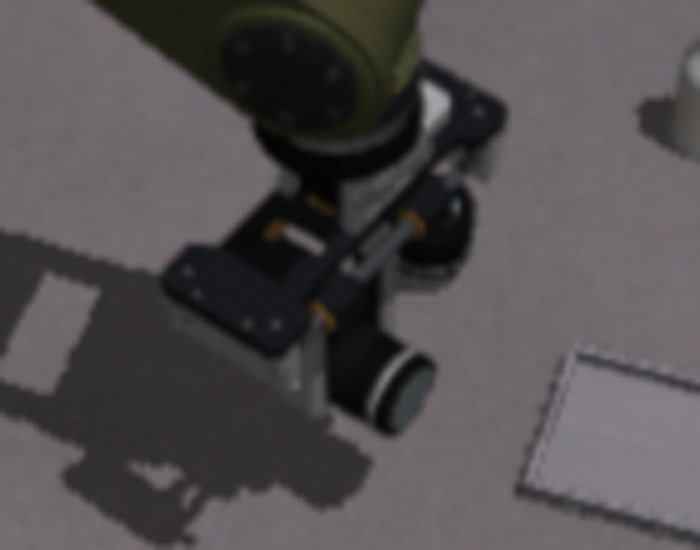

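```bash
python3 -m jog '[[0.04,0.008,0,-0.0006,-0.0035,-0.04,-1],[0.08,0.016,0,-0.0006,-0.0035,-0.08,-1],[0.12,0.024,0,-0.0006,-0.0035,-0.12,-1],[0.16,0.032,0,-0.0006,-0.0035,-0.16,-1],[0.19,0.038,0,-0.0006,-0.0035,-0.185,-1],[0.215,0.0422,0,-0.0006,-0.0035,-0.185,-1],[0.2186,0.0422,0.01,-0.0006,-0.0035,-0.185,-1],[0.2186,0.0422,0.02,-0.0006,-0.0035,-0.185,-1],[0.2186,0.0422,0.0268,-0.0006,-0.0035,-0.185,-1],[0.2186,0.0422,0.0268,-0.0006,-0.0035,-0.185,-1]]' 20
python3 go.py .6565 .083 .034 12
python3 - <<'E'
from h import *
s=camera("scene")
crop(s,320,180,440,290,5,"pics/g7.png")
E
```

```text
time_s: 12.65
ee_pos: [0.6539, 0.0831, 0.0603]
eef_rot: [-3.141, 0.006, 0.21]
force: [0.2, -0.3, -3.0]
grip_width: 0.0436
pos [0.6539 0.0831 0.0603] rpy [-179.97    0.35   12.02] w 0.0436 F [ 0.2 -0.3 -3. ] t 12.65
shift [0.0027 0.0006 0.0263] turn [-0.0003  0.0039  0.0002]
```

View pics/g7.png

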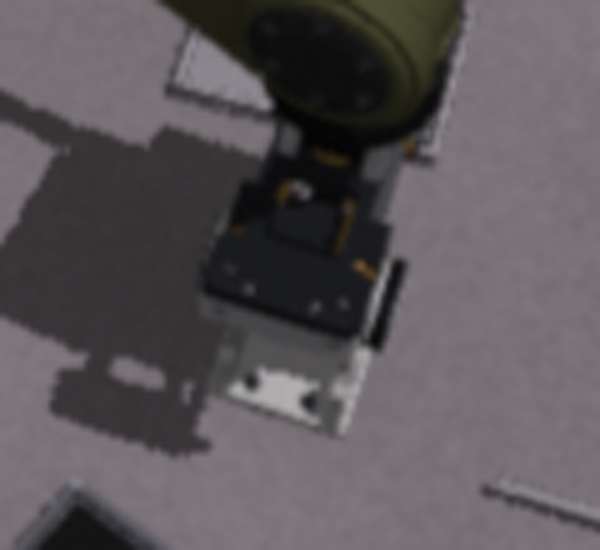

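```bash
python3 -m jog '[[0.003,0.0006,0.006,0,0.0039,0,-1],[0.003,0.0006,0.012,0,0.0039,0,-1],[0.003,0.0006,0.018,0,0.0039,0,-1],[0.003,0.0006,0.022,0,0.0039,0,-1],[0.003,0.0006,0.025,0,0.0039,0,-1],[0.003,0.0006,0.026,0,0.0039,0,-1]]' 20
python3 go.py .6565 .083 .031 12
```

```text
time_s: 13.3
ee_pos: [0.6573, 0.0831, 0.0351]
eef_rot: [-3.141, -0.001, 0.21]
force: [0.0, 0.3, -3.3]
grip_width: 0.0437
pos [0.6573 0.0831 0.0351] rpy [-1.7998e+02 -8.0000e-02  1.2020e+01] w 0.0437 F [ 0.   0.3 -3.3] t 13.3
shift [-0.0009 -0.0001  0.0041] turn [-0.0002 -0.0009  0.0002]
```

```bash
python3 -m jog '[[0,0,0.0015,0,0,0,-1],[0,0,0.003,0,0,0,-1],[0,0,0.0035,0,0,0,-1],[0,0,0.0035,0,0,0,-1]]' 20
python3 go.py .6565 .083 .031 12
```

```text
time_s: 13.7
ee_pos: [0.6575, 0.0831, 0.0322]
eef_rot: [-3.141, -0.002, 0.21]
force: [-1.8, 0.0, 4.0]
grip_width: 0.0435
pos [0.6575 0.0831 0.0322] rpy [-1.7999e+02 -1.1000e-01  1.2020e+01] w 0.0435 F [-1.8  0.   4. ] t 13.7
shift [-0.001  -0.0001  0.0012] turn [-0.0001 -0.0012  0.0002]
```

```bash
python3 -m jog '[[0,0,0.0006,0,0,0,-1],[0,0,0.0006,0,0,0,-0.04],[0,0,0.0006,0,0,0,0.05],[0,0,0.0006,0,0,0,0.2],[0,0,0.0006,0,0,0,0.5],[0,0,0,0,0,0,0.5],[0,0,-0.03,0,0,0,0.5],[0,0,-0.08,0,0,0,0.5],[0,0,-0.12,0,0,0,0.5],[-0.05,0,-0.14,0,0,0,0.5],[-0.1,0,-0.14,0,0,0,0.5],[-0.15,0,-0.14,0,0,0,0.5],[-0.2,0,-0.14,0,0,0,0.5],[-0.25,0,-0.14,0,0,0,0.5],[-0.27,0,-0.14,0,0,0,0.5]]' 5
python3 - <<'E'
from h import *
t=camera("top");s=camera("scene")
a=cv2.resize(t["image"][120:210,270:370,::-1],None,fx=4,fy=4,interpolation=2);b=cv2.resize(s["image"][200:290,330:430,::-1],None,fx=4,fy=4,interpolation=2)
cv2.imwrite("pics/g8.png",np.hstack([a,b]))
crop(s,180,210,300,350,4,"pics/id1.png")
E
```

```text
time_s: 15.2
ee_pos: [0.3902, 0.0264, 0.1716]
eef_rot: [-3.142, -0.002, 0.21]
force: [1.0, -0.8, 0.5]
grip_width: 0.0707
```

View pics/g8.png

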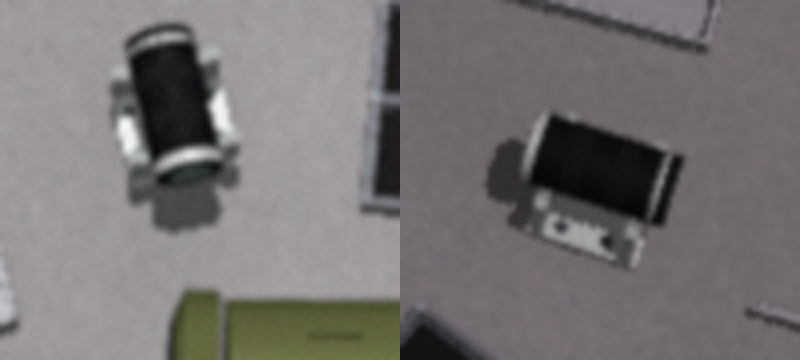

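View pics/id1.png

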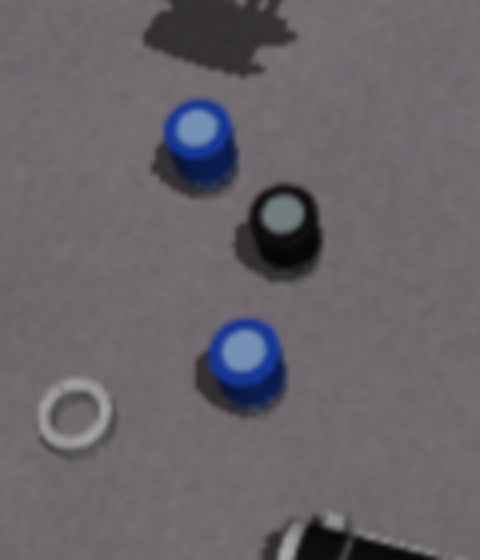

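```bash
python3 - <<'E'
from h import *
t=camera("top");s=camera("scene");print(onz(t,314.2,146,.046),onz(s,381.5,241.5,.046))
for n,p in (("top",(438.6,217.2)),("top",(400.7,263.2)),("scene",(240.8,297.5)),("scene",(229,242))):print(n,onz(t if n=="top" else s,*p,.062))
E
python3 go.py .435 -.1322 .1 -42
```

```text
[0.65557354 0.07865605] [0.65728524 0.08562092]
top [ 0.46709553 -0.21009153]
top [ 0.36095856 -0.11489363]
scene [ 0.46627814 -0.20909343]
scene [ 0.36022569 -0.11438896]
pos [0.3937 0.0268 0.1723] rpy [179.99  -0.21  12.  ] w 0.0708 F [0.3 0.  0.3] t 15.4
shift [0.0071 0.1641 0.0723] turn [-0.001  -0.0022  0.6   ]
```

Both barrels are seated. In the scene crop the black slender eyepiece is at full-image (250,263), with blue look-alikes at (229,242) and (241,298). The job excludes the blue ones, so the black one is mine.

```bash
python3 -m jog '[[0.002,0.04,0.01,-0.001,-0.0022,0.08,0.5],[0.004,0.08,0.02,-0.001,-0.0022,0.16,0.5],[0.006,0.12,0.03,-0.001,-0.0022,0.25,0.5],[0.0071,0.155,0.04,-0.001,-0.0022,0.34,0.5],[0.0071,0.1641,0.05,-0.001,-0.0022,0.43,0.5],[0.0071,0.1641,0.06,-0.001,-0.0022,0.52,0.5],[0.0071,0.1641,0.06,-0.001,-0.0022,0.6,0.5],[0.0071,0.1641,0.07,-0.001,-0.0022,0.6,0.5],[0.0071,0.1641,0.07,-0.001,-0.0022,0.6,0.5]]'
python3 go.py .435 -.1322 .022 -42
python3 - <<'E'
from h import *
s=camera("scene")
crop(s,180,190,320,300,5,"pics/g9.png")
E
```

```text
time_s: 16.3
ee_pos: [0.4349, -0.132, 0.1008]
eef_rot: [3.141, 0.002, -0.729]
force: [-0.3, -0.2, 0.1]
grip_width: 0.0706
pos [ 0.4349 -0.132   0.1008] rpy [ 1.7996e+02  1.1000e-01 -4.1770e+01] w 0.0706 F [-0.3 -0.2  0.1] t 16.3
shift [0.0003 0.     0.0788] turn [0.0005 0.0012 0.0026]
```

View pics/g9.png

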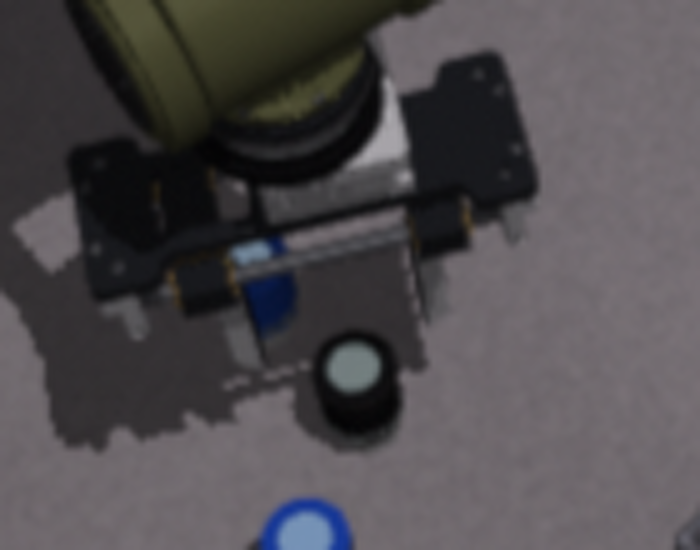

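```bash
python3 -m jog '[[0,0,0.02,0,0.001,0,0.5],[0,0,0.04,0,0.001,0,0.5],[0,0,0.06,0,0.001,0,0.5],[0,0,0.074,0,0.001,0,0.5],[0,0,0.0785,0,0.001,0,0.5],[0,0,0.0785,0,0.001,0,0.2],[0,0,0.0785,0,0.001,0,0],[0,0,0.0785,0,0.001,0,-0.1],[0,0,0.0785,0,0.001,0,-0.25],[0,0,0.0785,0,0.001,0,-1],[0,0,0.0785,0,0.001,0,-1],[0,0,0.0785,0,0.001,0,-1],[0,0,0.0785,0,0.001,0,-1],[0,0,0.0785,0,0.001,0,-1]]' 12
python3 go.py .6335 -.0752 .08 -42
python3 - <<'E'
from h import *
s=camera("scene")
crop(s,180,190,320,300,5,"pics/g10.png")
E
```

```text
time_s: 17.75
ee_pos: [0.4352, -0.1321, 0.0234]
eef_rot: [3.141, -0.001, -0.729]
force: [-1.1, 0.8, 6.9]
grip_width: 0.0377
pos [ 0.4352 -0.1321  0.0234] rpy [ 1.7999e+02 -5.0000e-02 -4.1780e+01] w 0.0377 F [-1.1  0.8  6.9] t 17.75
shift [ 0.11   -0.1745 -0.0565] turn [ 0.0002 -0.0006  0.0025]
```

View pics/g10.png

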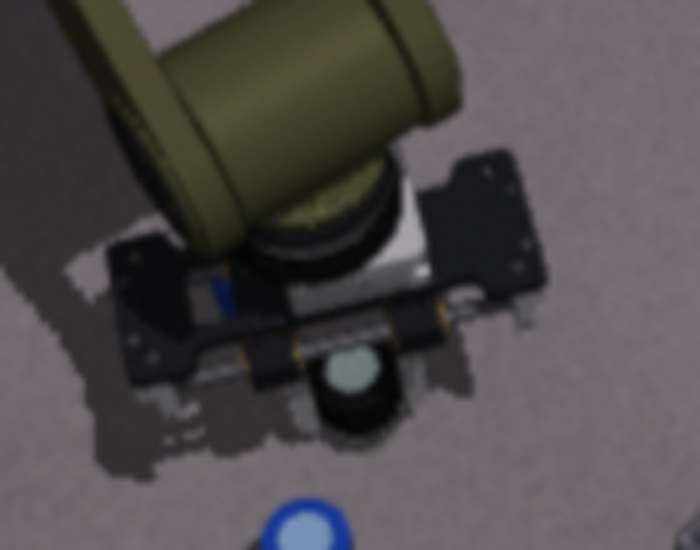

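```bash
python3 -m jog '[[0,0,-0.02,0,0,0,-1],[0,0,-0.05,0,0,0,-1],[0.02,-0.035,-0.055,0,0,0,-1],[0.04,-0.07,-0.055,0,0,0,-1],[0.06,-0.1,-0.055,0,0,0,-1],[0.08,-0.13,-0.055,0,0,0,-1],[0.1,-0.16,-0.055,0,0,0,-1],[0.11,-0.1745,-0.055,0,0,0,-1],[0.11,-0.1745,-0.045,0,0,0,-1],[0.11,-0.1745,-0.035,0,0,0,-1],[0.11,-0.1745,-0.025,0,0,0,-1],[0.11,-0.1745,-0.025,0,0,0,-1]]'
python3 go.py .6335 -.0752 .03 -42
python3 - <<'E'
from h import *
s=camera("scene")
crop(s,290,240,410,350,5,"pics/g11.png")
E
```

```text
time_s: 19.0
ee_pos: [0.632, -0.0755, 0.0465]
eef_rot: [3.14, 0.002, -0.73]
force: [-0.2, 0.0, -1.5]
grip_width: 0.0373
pos [ 0.632  -0.0755  0.0465] rpy [ 1.7989e+02  1.0000e-01 -4.1810e+01] w 0.0373 F [-0.2  0.  -1.5] t 19.0
shift [ 0.001  -0.0013  0.0165] turn [0.0012 0.0011 0.0022]
```

View pics/g11.png

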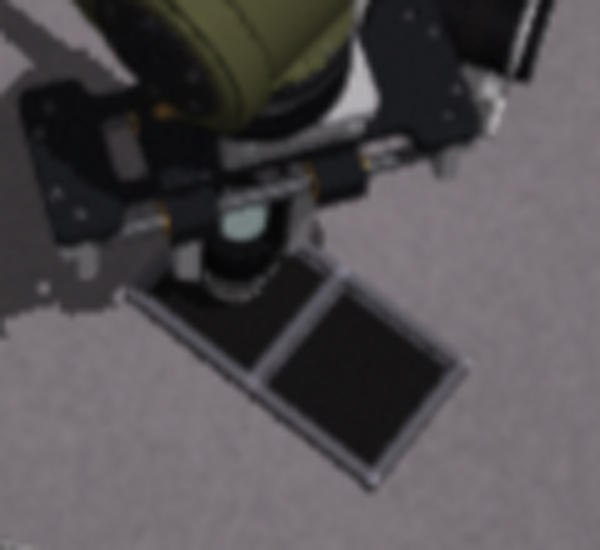

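```bash
python3 -m jog '[[0.001,-0.0013,0.006,0.001,0.001,0,-1],[0.001,-0.0013,0.01,0.001,0.001,0,-1],[0.001,-0.0013,0.014,0.001,0.001,0,-1],[0.001,-0.0013,0.0165,0.001,0.001,0,-1],[0.001,-0.0013,0.018,0.001,0.001,0,-1],[0.001,-0.0013,0.018,0.001,0.001,0,-1]]'
python3 go.py .6335 -.0752 .028 -42
```

```text
time_s: 19.65
ee_pos: [0.6341, -0.0752, 0.0295]
eef_rot: [-3.141, -0.001, -0.73]
force: [-0.4, -0.3, 0.1]
grip_width: 0.0379
pos [ 0.6341 -0.0752  0.0295] rpy [-1.7998e+02 -5.0000e-02 -4.1800e+01] w 0.0379 F [-0.4 -0.3  0.1] t 19.65
shift [-0.0004  0.0004  0.0015] turn [-0.0002 -0.0006  0.0022]
```

```bash
python3 -m jog '[[0,0,0.001,0,0,0,-1],[0,0,0.001,0,0,0,-1]]'
python3 -m jog '[[0,0,0,0,0,0,-0.18],[0,0,0,0,0,0,-0.1],[0,0,0,0,0,0,0],[0,0,0,0,0,0,0.2],[0,0,0,0,0,0,0.4],[0,0,-0.01,0,0,0,0.5],[0,0,-0.04,0,0,0,0.5],[0,0,-0.08,0,0,0,0.5],[0,0,-0.12,0,0,0,0.5],[-0.04,0,-0.14,0,0,0,0.5],[-0.08,0.03,-0.14,0,0,0,0.5],[-0.12,0.06,-0.14,0,0,0,0.5],[-0.16,0.08,-0.14,0,0,0,0.5],[-0.18,0.08,-0.14,0,0,0,0.5]]' 5
python3 go.py .4082 .2872 .1 -60
python3 - <<'E'
from h import *
s=camera("scene");t=camera("top")
a=cv2.resize(t["image"][105:195,330:430,::-1],None,fx=4,fy=4,interpolation=2);b=cv2.resize(s["image"][260:350,295:395,::-1],None,fx=4,fy=4,interpolation=2)
cv2.imwrite("pics/g12.png",np.hstack([a,b]))
crop(t,190,180,350,280,4,"pics/id2.png")
E
```

```text
time_s: 19.85
ee_pos: [0.6341, -0.0752, 0.0285]
eef_rot: [-3.141, -0.001, -0.73]
force: [-0.0, 0.2, -0.7]
grip_width: 0.0378
time_s: 21.25
ee_pos: [0.4436, -0.0146, 0.1691]
eef_rot: [-3.141, -0.002, -0.73]
force: [0.5, -0.5, 0.3]
grip_width: 0.0706
pos [ 0.4436 -0.0146  0.1691] rpy [-1.7996e+02 -9.0000e-02 -4.1840e+01] w 0.0706 F [ 0.5 -0.5  0.3] t 21.25
shift [-0.2278 -0.2011  0.0689] turn [-0.0006 -0.0009  0.2018]
```

View pics/g12.png

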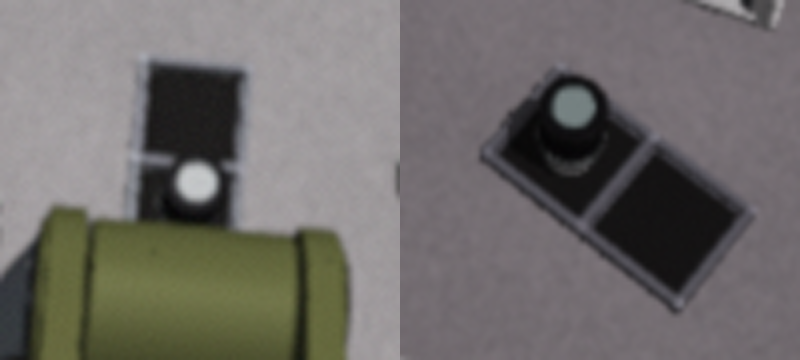

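View pics/id2.png

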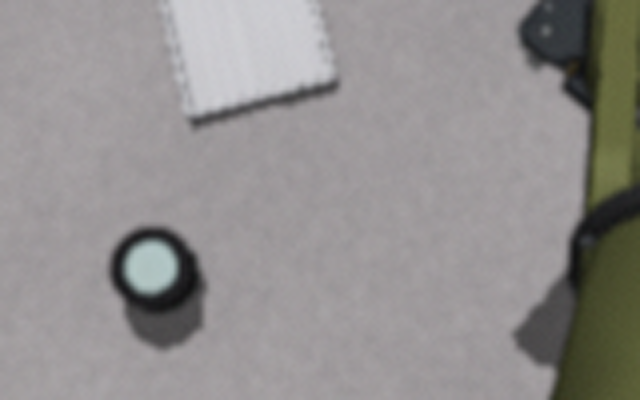

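The tall eyepiece stands in the near bay (scene crop (575,120)). The squat one is at top (228,247) in the full image: wide black body, the only other black eyepiece.

```bash
python3 -m jog '[[-0.035,-0.03,0,0,0,-0.09,1],[-0.07,-0.06,0,0,0,-0.18,1],[-0.105,-0.09,0,0,0,-0.27,1],[-0.14,-0.12,0,0,0,-0.36,1],[-0.175,-0.15,0.01,0,0,-0.45,1],[-0.2,-0.18,0.03,0,0,-0.54,1],[-0.2278,-0.2011,0.05,0,0,-0.63,1],[-0.2278,-0.2011,0.069,0,0,-0.687,1],[-0.2278,-0.2011,0.069,0,0,-0.687,1],[-0.2278,-0.2011,0.069,0,0,-0.687,1]]'
python3 go.py .4082 .2872 .019 20
python3 - <<'E'
from h import *
s=camera("scene")
crop(s,270,80,410,190,5,"pics/g13.png")
E
```

```text
time_s: 22.35
ee_pos: [0.4102, 0.2876, 0.1009]
eef_rot: [3.14, -0.002, 0.347]
force: [0.3, 0.2, 0.9]
grip_width: 0.0941
pos [0.4102 0.2876 0.1009] rpy [ 1.7992e+02 -1.4000e-01  1.9890e+01] w 0.0941 F [0.3 0.2 0.9] t 22.35
shift [-0.0022 -0.0004  0.0819] turn [ 0.0009 -0.0016 -0.0012]
```

View pics/g13.png

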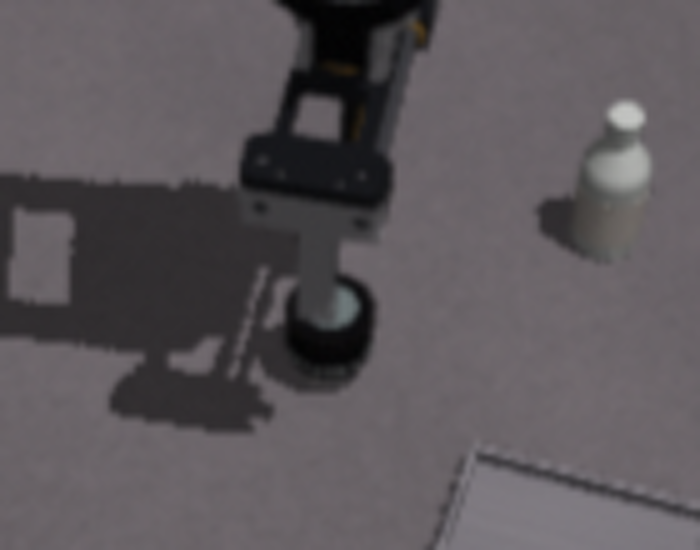

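```bash
python3 -m jog '[[-0.0022,-0.0004,0.02,0.001,-0.001,0,1],[-0.0022,-0.0004,0.04,0.001,-0.001,0,1],[-0.0022,-0.0004,0.06,0.001,-0.001,0,1],[-0.0022,-0.0004,0.074,0.001,-0.001,0,1],[-0.0022,-0.0004,0.081,0.001,-0.001,0,1],[-0.0022,-0.0004,0.081,0.001,-0.001,0,0.6],[-0.0022,-0.0004,0.081,0.001,-0.001,0,0.3],[-0.0022,-0.0004,0.081,0.001,-0.001,0,0.1],[-0.0022,-0.0004,0.081,0.001,-0.001,0,0],[-0.0022,-0.0004,0.081,0.001,-0.001,0,-1],[-0.0022,-0.0004,0.081,0.001,-0.001,0,-1],[-0.0022,-0.0004,0.081,0.001,-0.001,0,-1],[-0.0022,-0.0004,0.081,0.001,-0.001,0,-1],[-0.0022,-0.0004,0.081,0.001,-0.001,0,-1]]' 12
python3 go.py .7024 -.0841 .08 20
```

```text
time_s: 23.8
ee_pos: [0.4086, 0.2873, 0.0206]
eef_rot: [-3.141, -0.002, 0.347]
force: [0.1, -0.6, 2.8]
grip_width: 0.0479
pos [0.4086 0.2873 0.0206] rpy [-1.7997e+02 -1.3000e-01  1.9880e+01] w 0.0479 F [ 0.1 -0.6  2.8] t 23.8
shift [ 0.1502  0.4491 -0.0593] turn [-0.0003 -0.0014 -0.0014]
```

```bash
python3 -m jog '[[0,0,-0.02,0,0,0,-1],[0,0,-0.06,0,0,0,-1],[0,0.02,-0.1,0,0,0,-1],[0.02,0.06,-0.12,0,0,0,-1],[0.034,0.1,-0.12,0,0,0,-1],[0.05,0.145,-0.12,0,0,0,-1],[0.066,0.19,-0.12,0,0,0,-1],[0.08,0.235,-0.12,0,0,0,-1],[0.095,0.28,-0.12,0,0,0,-1],[0.11,0.325,-0.12,0,0,0,-1],[0.125,0.37,-0.12,0,0,0,-1],[0.14,0.41,-0.12,0,0,0,-1],[0.15,0.44,-0.12,0,0,0,-1],[0.1502,0.4491,-0.12,0,0,0,-1],[0.1502,0.4491,-0.1,0,0,0,-1],[0.1502,0.4491,-0.07,0,0,0,-1],[0.1502,0.4491,-0.045,0,0,0,-1],[0.1502,0.4491,-0.03,0,0,0,-1],[0.1502,0.4491,-0.03,0,0,0,-1]]'
python3 go.py .7024 -.0841 .0265 20
python3 - <<'E'
from h import *
s=camera("scene")
crop(s,290,230,430,360,5,"pics/g14.png")
E
```

```text
time_s: 25.7
ee_pos: [0.7012, -0.0834, 0.0484]
eef_rot: [-3.139, 0.001, 0.347]
force: [0.1, -0.2, -1.4]
grip_width: 0.0478
pos [ 0.7012 -0.0834  0.0484] rpy [-1.7986e+02  7.0000e-02  1.9900e+01] w 0.0478 F [ 0.1 -0.2 -1.4] t 25.7
shift [0.0009 0.0011 0.0219] turn [-0.0016  0.0007 -0.0011]
```

View pics/g14.png

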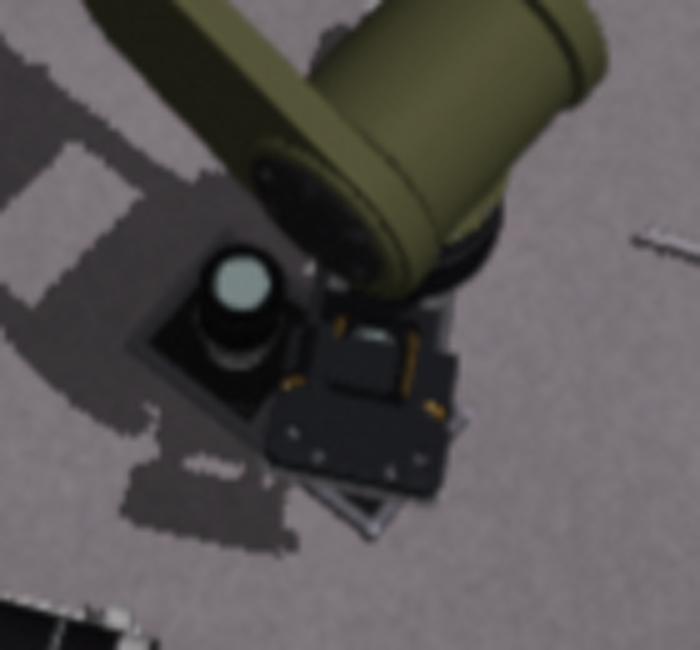

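```bash
python3 -m jog '[[0.0009,0.0011,0.006,-0.001,0,0,-1],[0.0009,0.0011,0.012,-0.001,0,0,-1],[0.0009,0.0011,0.017,-0.001,0,0,-1],[0.0009,0.0011,0.02,-0.001,0,0,-1],[0.0009,0.0011,0.0215,-0.001,0,0,-1],[0.0009,0.0011,0.0215,-0.001,0,0,-1]]'
python3 go.py .7024 -.0841 .0255 20
```

```text
time_s: 26.35
ee_pos: [0.7034, -0.0844, 0.0288]
eef_rot: [3.141, -0.001, 0.347]
force: [-0.1, 0.2, -1.2]
grip_width: 0.0478
pos [ 0.7034 -0.0844  0.0288] rpy [ 1.7998e+02 -7.0000e-02  1.9900e+01] w 0.0478 F [-0.1  0.2 -1.2] t 26.35
shift [-0.0008 -0.0006  0.0033] turn [ 0.0003 -0.0007 -0.0012]
```

```bash
python3 -m jog '[[0,0,0.001,0,0,0,-1],[0,0,0.001,0,0,0,-1]]'
python3 go.py .7024 -.0841 .0255 20
```

```text
time_s: 26.55
ee_pos: [0.7034, -0.0843, 0.0278]
eef_rot: [3.141, -0.001, 0.347]
force: [-0.1, 0.0, -1.0]
grip_width: 0.0476
pos [ 0.7034 -0.0843  0.0278] rpy [ 1.7998e+02 -7.0000e-02  1.9900e+01] w 0.0476 F [-0.1  0.  -1. ] t 26.55
shift [-0.0009 -0.0005  0.0023] turn [ 0.0003 -0.0008 -0.0011]
```

```bash
python3 -m jog '[[0,0,0.001,0,0,0,-1],[0,0,0.0015,0,0,0,-1],[0,0,0.0015,0,0,0,-1]]'
python3 go.py .7024 -.0841 .0255 20
```

```text
time_s: 26.85
ee_pos: [0.7034, -0.0843, 0.0263]
eef_rot: [3.141, -0.001, 0.347]
force: [-0.4, -0.3, -0.9]
grip_width: 0.0477
pos [ 0.7034 -0.0843  0.0263] rpy [ 1.7998e+02 -7.0000e-02  1.9900e+01] w 0.0477 F [-0.4 -0.3 -0.9] t 26.85
shift [-0.0008 -0.0006  0.0008] turn [ 0.0003 -0.0008 -0.0011]
```

```bash
python3 -m jog '[[0,0,0.001,0,0,0,-1],[0,0,0.0015,0,0,0,-1],[0,0,0.0015,0,0,0,-1]]'
python3 go.py .7024 -.0841 .0255 20
```

```text
time_s: 27.15
ee_pos: [0.7034, -0.0843, 0.0247]
eef_rot: [3.141, -0.001, 0.347]
force: [-0.0, -0.3, -0.9]
grip_width: 0.0476
pos [ 0.7034 -0.0843  0.0247] rpy [ 1.7998e+02 -6.0000e-02  1.9900e+01] w 0.0476 F [-0.  -0.3 -0.9] t 27.15
shift [-0.0008 -0.0006 -0.0008] turn [ 0.0002 -0.0007 -0.0011]
```

```bash
python3 -m jog '[[0,0,0.0005,0,0,0,-1],[0,0,0.001,0,0,0,-1],[0,0,0.001,0,0,0,-1]]'
python3 go.py .7024 -.0841 .0255 20
```

```text
time_s: 27.45
ee_pos: [0.7035, -0.0843, 0.0247]
eef_rot: [3.141, -0.002, 0.347]
force: [-3.2, 0.3, 7.2]
grip_width: 0.0476
pos [ 0.7035 -0.0843  0.0247] rpy [ 1.7997e+02 -9.0000e-02  1.9900e+01] w 0.0476 F [-3.2  0.3  7.2] t 27.45
shift [-0.001  -0.0006 -0.0008] turn [ 0.0004 -0.001  -0.0011]
```

```bash
python3 -m jog '[[0,0,0,0,0,0,0.03],[0,0,0,0,0,0,0.1],[0,0,0,0,0,0,0.2],[0,0,0,0,0,0,0.4],[0,0,0,0,0,0,0.5],[0,0,-0.01,0,0,0,0.5],[0,0,-0.04,0,0,0,0.5],[0,0,-0.08,0,0,0,0.5],[0,0,-0.12,0,0,0,0.5],[-0.04,-0.03,-0.14,0,0,0,0.5],[-0.08,-0.06,-0.14,0,0,0,0.5],[-0.12,-0.09,-0.14,0,0,0,0.5],[-0.16,-0.12,-0.14,0,0,0,0.5],[-0.2,-0.15,-0.14,0,0,0,0.5],[-0.24,-0.15,-0.14,0,0,0,0.5]]' 5
python3 - <<'E'
from h import *
s=camera("scene");t=camera("top")
a=cv2.resize(t["image"][105:195,330:430,::-1],None,fx=4,fy=4,interpolation=2);b=cv2.resize(s["image"][260:350,295:395,::-1],None,fx=4,fy=4,interpolation=2)
cv2.imwrite("pics/g15.png",np.hstack([a,b]))
a=cv2.resize(t["image"][225:315,430:510,::-1],None,fx=4,fy=4,interpolation=2);b=cv2.resize(s["image"][260:350,130:230,::-1],None,fx=4,fy=4,interpolation=2)
cv2.imwrite("pics/id3.png",np.hstack([a,b]))
for c,R,th in ((t,(452,236,480,264),165),(t,(460,278,492,308),165),(s,(186,300,212,328),120),(s,(140,278,180,310),120)):
    g=c["image"].astype(float).mean(2)[R[1]:R[3],R[0]:R[2]];m=(g>th).astype(np.uint8)
    cn=max(cv2.findContours(m,0,2)[0],key=cv2.contourArea);e=cv2.fitEllipse(cn);u=np.array(e[0])+R[:2]
    print(u,np.round(e[1],1),onz(c,*u,.018))
E
python3 go.py .393 -.279 .08 20
```

```text
time_s: 28.95
ee_pos: [0.4244, -0.0233, 0.1648]
eef_rot: [3.141, -0.003, 0.35]
force: [0.6, -0.7, 0.3]
grip_width: 0.0706
[465.44232178 249.74657917] [16.7 17.7] [ 0.39504582 -0.28025879]
[475.69187832 292.44096565] [22.8 24.3] [ 0.29349931 -0.29539908]
[198.06652164 312.54759502] [17.1 18.7] [ 0.39196871 -0.27683734]
[158.70952797 293.37877464] [21.4 25.1] [ 0.28718862 -0.28921672]
pos [ 0.4232 -0.0251  0.165 ] rpy [ 1.7995e+02 -1.0000e-01  1.9910e+01] w 0.0707 F [ 0.3 -0.5 -0.5] t 29.05
shift [-0.1151  0.2284  0.085 ] turn [ 0.0006 -0.0012 -0.001 ]
```

View pics/g15.png

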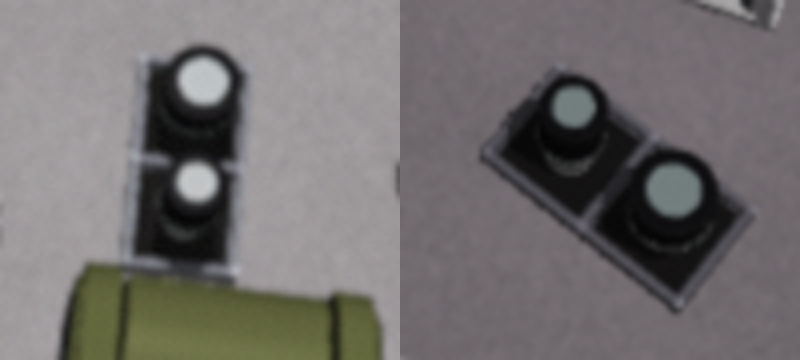

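View pics/id3.png

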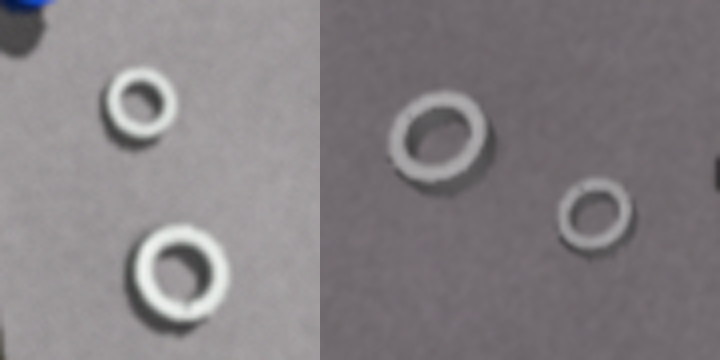

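The candidates are the small ring, top (465,250) at about 41 mm across, and the large one, top (476,292) at about 57 mm. The 42 mm ring is the first. Both eyepieces stand in their bays.

```bash
python3 go.py .3935 -.2785 .08 104; python3 -m jog '[[-0.02,0.04,0,0,0,-0.09,0.5],[-0.04,0.08,0,0,0,-0.18,0.5],[-0.06,0.12,0,0,0,-0.27,0.5],[-0.08,0.16,0,0,0,-0.36,0.5],[-0.1,0.2,0.01,0,0,-0.45,0.5],[-0.1145,0.2277,0.03,0,0,-0.54,0.5],[-0.1145,0.2277,0.05,0,0,-0.63,0.5],[-0.1145,0.2277,0.07,0,0,-0.72,0.5],[-0.1145,0.2277,0.085,0,0,-0.81,0.5],[-0.1145,0.2277,0.085,0,0,-0.9,0.5],[-0.1145,0.2277,0.085,0,0,-0.934,0.5],[-0.1145,0.2277,0.085,0,0,-0.934,0.5],[-0.1145,0.2277,0.085,0,0,-0.934,0.5]]'
python3 go.py .3935 -.2785 .003 104
python3 - <<'E'
from h import *
s=camera("scene")
crop(s,130,250,260,350,5,"pics/g16.png")
E
```

```text
pos [ 0.4232 -0.0251  0.165 ] rpy [ 1.7995e+02 -1.0000e-01  1.9910e+01] w 0.0707 F [ 0.3 -0.5 -0.5] t 29.05
shift [-0.1144  0.2281  0.085 ] turn [ 1.300e-03 -5.000e-04 -9.344e-01]
time_s: 30.35
ee_pos: [0.3938, -0.2785, 0.0804]
eef_rot: [3.139, 0.001, 1.812]
force: [0.6, -0.5, 0.2]
grip_width: 0.0704
pos [ 0.3938 -0.2785  0.0804] rpy [1.7986e+02 8.0000e-02 1.0380e+02] w 0.0704 F [ 0.6 -0.5  0.2] t 30.35
shift [ 0.0002 -0.0005  0.0774] turn [ 0.0016  0.0009 -0.0023]
```

View pics/g16.png

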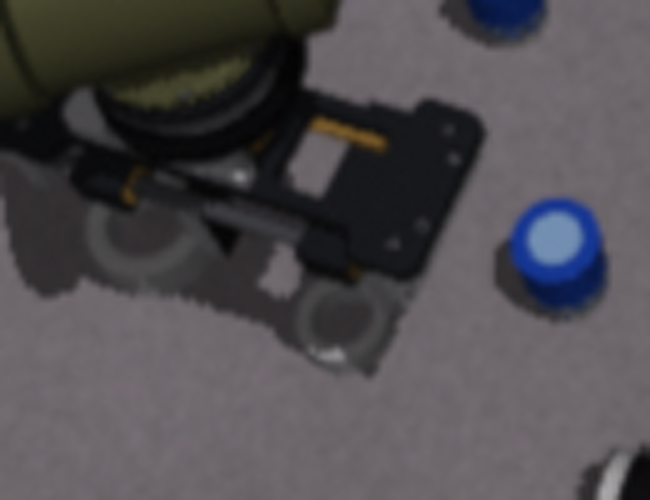

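```bash
python3 -m jog '[[0,-0.0005,0.03,0.001,0.001,0,0.5],[0,-0.0005,0.055,0.001,0.001,0,0.5],[0,-0.0005,0.068,0.001,0.001,0,0.5],[0,-0.0005,0.075,0.001,0.001,0,0.5],[0,-0.0005,0.077,0.001,0.001,0,0.5],[0,-0.0005,0.077,0.001,0.001,0,0.2],[0,-0.0005,0.077,0.001,0.001,0,0],[0,-0.0005,0.077,0.001,0.001,0,-0.1],[0,-0.0005,0.077,0.001,0.001,0,-1],[0,-0.0005,0.077,0.001,0.001,0,-1],[0,-0.0005,0.077,0.001,0.001,0,-1],[0,-0.0005,0.077,0.001,0.001,0,-1],[0,-0.0005,0.077,0.001,0.001,0,-1],[0,-0.0005,0.077,0.001,0.001,0,-1]]' 12
python3 go.py .583 .243 .08 104
python3 - <<'E'
from h import *
s=camera("scene")
crop(s,130,250,260,350,5,"pics/g17.png")
E
```

```text
time_s: 31.8
ee_pos: [0.3936, -0.2788, 0.0038]
eef_rot: [3.14, 0.0, 1.812]
force: [-1.3, 0.7, 6.2]
grip_width: 0.0409
pos [ 0.3936 -0.2788  0.0038] rpy [1.7993e+02 1.0000e-02 1.0381e+02] w 0.0409 F [-1.3  0.7  6.2] t 31.8
shift [ 0.4614  0.3085 -0.076 ] turn [ 0.0008  0.0002 -0.0021]
```

View pics/g17.png

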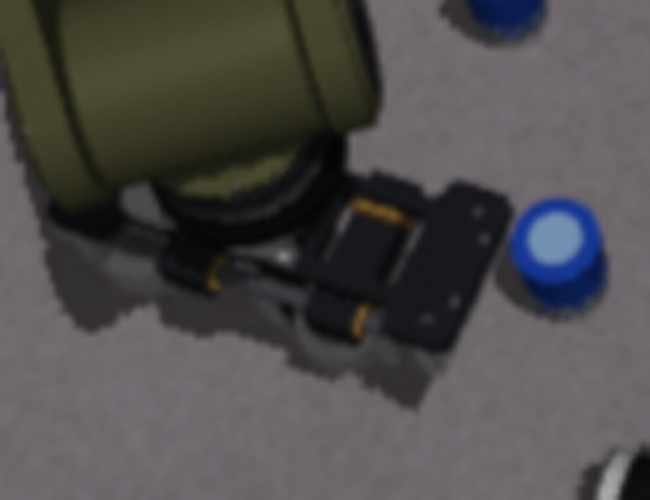

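```bash
python3 -m jog '[[0,0,-0.02,0,0,0,-1],[0,0,-0.06,0,0,0,-1],[0,0,-0.1,0,0,0,-1],[0.03,0.02,-0.12,0,0,0,-1],[0.066,0.044,-0.12,0,0,0,-1],[0.105,0.07,-0.12,0,0,0,-1],[0.143,0.096,-0.12,0,0,0,-1],[0.182,0.122,-0.12,0,0,0,-1],[0.22,0.148,-0.12,0,0,0,-1],[0.259,0.174,-0.12,0,0,0,-1],[0.297,0.2,-0.12,0,0,0,-1],[0.336,0.225,-0.12,0,0,0,-1],[0.374,0.25,-0.12,0,0,0,-1],[0.412,0.276,-0.12,0,0,0,-1],[0.44,0.295,-0.12,0,0,0,-1],[0.4614,0.3085,-0.12,0,0,0,-1],[0.4614,0.3085,-0.1,0,0,0,-1],[0.4614,0.3085,-0.07,0,0,0,-1],[0.4614,0.3085,-0.04,0,0,0,-1],[0.4614,0.3085,-0.04,0,0,0,-1]]'
python3 go.py .583 .243 .01 104
python3 - <<'E'
from h import *
s=camera("scene")
crop(s,320,110,450,230,5,"pics/g18.png")
E
```

```text
time_s: 33.85
ee_pos: [0.5808, 0.2421, 0.0398]
eef_rot: [-3.135, 0.001, 1.812]
force: [-0.8, -0.4, -0.6]
grip_width: 0.041
pos [0.5808 0.2421 0.0398] rpy [-1.7965e+02  5.0000e-02  1.0381e+02] w 0.041 F [-0.8 -0.4 -0.6] t 33.85
shift [0.0003 0.0026 0.0298] turn [-0.0039  0.0006 -0.0021]
```

View pics/g18.png

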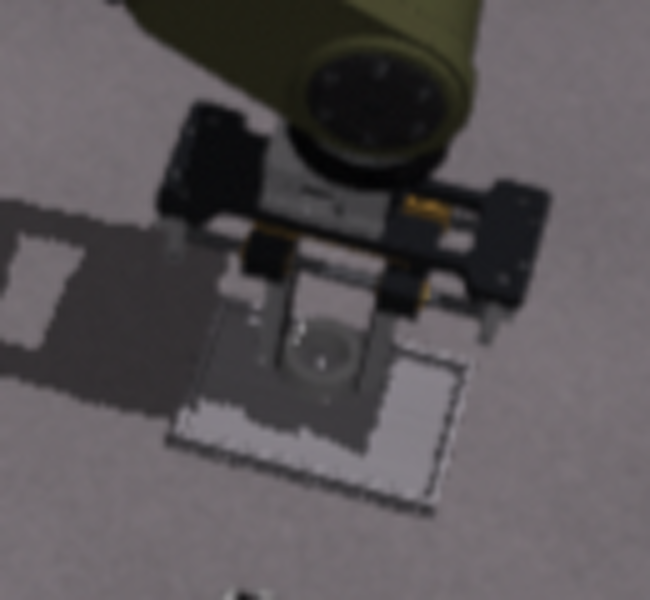

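```bash
python3 -m jog '[[0.0003,0.0026,0.01,-0.0039,0,0,-1],[0.0003,0.0026,0.018,-0.0039,0,0,-1],[0.0003,0.0026,0.024,-0.0039,0,0,-1],[0.0003,0.0026,0.028,-0.0039,0,0,-1],[0.0003,0.0026,0.0295,-0.0039,0,0,-1],[0.0003,0.0026,0.0305,-0.0039,0,0,-1],[0.0003,0.0026,0.0305,-0.0039,0,0,-1]]'
python3 go.py .583 .243 .0078 104
```

```text
time_s: 34.6
ee_pos: [0.5845, 0.2435, 0.0122]
eef_rot: [3.138, 0.001, 1.812]
force: [0.7, -0.2, -1.4]
grip_width: 0.0408
pos [0.5845 0.2435 0.0122] rpy [1.7978e+02 3.0000e-02 1.0381e+02] w 0.0408 F [ 0.7 -0.2 -1.4] t 34.6
shift [-0.0001 -0.0016  0.0044] turn [ 0.0024  0.0004 -0.0021]
```

```bash
python3 -m jog '[[0,0,0.001,0,0,0,-1],[0,0,0.0015,0,0,0,-1],[0,0,0.0015,0,0,0,-1]]'
python3 go.py .583 .243 .0078 104
```

```text
time_s: 34.9
ee_pos: [0.5845, 0.2435, 0.0107]
eef_rot: [3.138, 0.001, 1.812]
force: [-0.1, 0.6, -1.0]
grip_width: 0.0409
pos [0.5845 0.2435 0.0107] rpy [1.7978e+02 3.0000e-02 1.0381e+02] w 0.0409 F [-0.1  0.6 -1. ] t 34.9
shift [-0.0001 -0.0016  0.0029] turn [ 0.0025  0.0004 -0.0021]
```

```bash
python3 -m jog '[[0,0,0.001,0.0025,0,0,-1],[0,0,0.002,0.0025,0,0,-1],[0,0,0.002,0.0025,0,0,-1]]'
python3 go.py .583 .243 .0078 104
```

```text
time_s: 35.2
ee_pos: [0.5845, 0.2435, 0.0085]
eef_rot: [-3.141, 0.001, 1.812]
force: [-0.1, 0.1, -0.6]
grip_width: 0.0409
pos [0.5845 0.2435 0.0085] rpy [-1.7998e+02  3.0000e-02  1.0381e+02] w 0.0409 F [-0.1  0.1 -0.6] t 35.2
shift [-0.0001 -0.0015  0.0007] turn [-0.0002  0.0004 -0.0022]
```

```bash
python3 -m jog '[[0,0,0.0005,0,0,0,-1],[0,0,0.001,0,0,0,-1],[0,0,0.001,0,0,0,-1]]'
python3 go.py .583 .243 .0078 104
```

```text
time_s: 35.5
ee_pos: [0.5845, 0.2435, 0.0078]
eef_rot: [-3.141, 0.001, 1.812]
force: [-2.2, -0.9, 3.5]
grip_width: 0.0408
pos [0.5845 0.2435 0.0078] rpy [-1.7999e+02  3.0000e-02  1.0381e+02] w 0.0408 F [-2.2 -0.9  3.5] t 35.5
shift [-0.0001 -0.0016  0.    ] turn [-0.0001  0.0004 -0.0022]
```

Contact (3.5 N). Release and retreat.

```bash
python3 -m jog '[[0,0,0,0,0,0,-0.11],[0,0,0,0,0,0,-0.05],[0,0,0,0,0,0,0.05],[0,0,0,0,0,0,0.2],[0,0,0,0,0,0,0.3],[0,0,-0.01,0,0,0,0.3],[0,0,-0.04,0,0,0,0.3],[0,0,-0.09,0,0,0,0.3],[0,0,-0.14,0,0,0,0.3],[-0.03,-0.03,-0.18,0,0,0,0.3],[-0.03,-0.07,-0.18,0,0,0,0.3],[-0.03,-0.12,-0.18,0,0,0,0.3],[-0.03,-0.17,-0.18,0,0,0,0.3],[-0.03,-0.22,-0.18,0,0,0,0.3],[-0.03,-0.25,-0.18,0,0,0,0.3],[-0.03,-0.25,-0.18,0,0,0,0.3]]' 5
python3 go.py .583 .243 .3 104
python3 - <<'E'
from h import *
s=camera("scene");t=camera("top")
cv2.imwrite("pics/f_s.png",s["image"][:,:,::-1]);cv2.imwrite("pics/f_t.png",t["image"][:,:,::-1])
crop(s,220,90,440,400,1.9,"pics/f_sc.png");crop(t,210,100,490,240,2.8,"pics/f_tc.png")
E
```

```text
time_s: 37.1
ee_pos: [0.3467, 0.1544, 0.189]
eef_rot: [3.14, 0.0, 1.812]
force: [1.1, 0.4, -0.1]
grip_width: 0.061
pos [0.3467 0.1544 0.189 ] rpy [1.7990e+02 2.0000e-02 1.0384e+02] w 0.061 F [ 1.1  0.4 -0.1] t 37.1
shift [ 0.0295  0.2508 -0.1106] turn [ 0.0011  0.0003 -0.0018]
```

View pics/f_s.png

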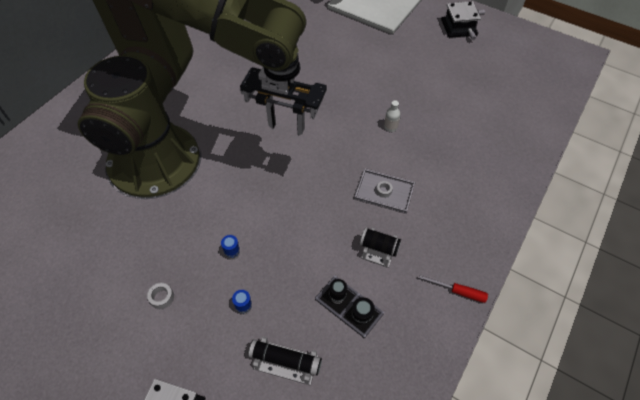

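View pics/f_tc.png

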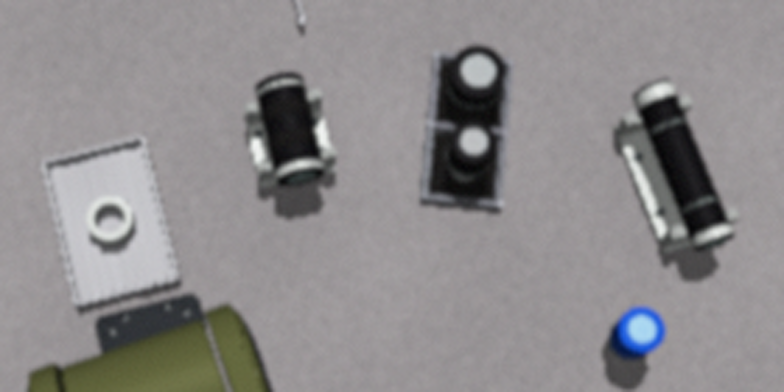

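All five parts are in place: long barrel, scene (285,358); short barrel (380,243); eyepieces (339,289) and (363,309); ring (384,187). The bottle at (392,117) has not moved and the look-alikes are untouched. The arm is clear, so I'll hand in.

```bash
python3 -c "
from station import ctrl
print(ctrl.hand_in())"
```

```text
the job is handed in; nothing more can be done
None
```

I put all five parts away and handed the job in at about 37 s, well inside the 136 s limit. Hand-in reports no verdict.

- **Barrels:** each lies in the V-stand of its own size. From the last pictures the long one is within about 1 to 2 mm of centre along its stand. The short one is roughly centred; its two views put it at y = 0.079 and 0.086 m, either side of the stand's 0.083 m.
- **Eyepieces:** both black ones stand upright, one to a bay: the tall one in the near bay, the squat one in the far bay. The blue look-alikes were not touched.
- **Ring:** the smaller ring, measured at about 41 mm across, lies flat in the ring tray. The larger ring was left where it was.
- **Bottle:** it still stands where it was.

**Set-down:** I lowered four of the parts until the wrist force showed contact (about 3 to 7 N), then opened the fingers. The tall eyepiece gave no clear reading, so it may have dropped by up to about 1 mm.

**Checks that disagreed:**
- The two camera views differed by 2 to 3 mm for most things (up to 7 mm for the short barrel), so I averaged them.
- An automatic check of the long barrel's position in the scene view came out about 15 mm off, because its colour mask was broken. A reading by hand and the top view both showed the barrel centred.

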